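# Pile board carriers to the height mark

### The job

Clear the screwdriver off the stacking base into the yellow tool tray, then pile board carriers squarely on the base, inside its red corner marks, stopping when the top of the pile is level with the red tongue of the height gauge, and then lay the white cover squarely on the pile. Put the carriers that are left over flat in the blue return tray, one on another if you like. Leave the height gauge, the multimeter, the spool and the jar where they stand.

Things in the scene. Friction and masses are not known exactly. Their poses are not given: they have to be found in the camera images.
- carrier1_mid (a point): a board carrier: flat grey plastic frame 84 x 54 x 18 mm with a green circuit board set just below its top rim, so carriers stack flat; all carriers are alike, about 90 g. The point is its centre, half-way up; x runs along the 84 mm side, z up. Starts on a blue bench mat 2 mm thick. None if it is absent this time
- carrier2_mid (a point): a board carrier: flat grey plastic frame 84 x 54 x 18 mm with a green circuit board set just below its top rim, so carriers stack flat; all carriers are alike, about 90 g. The point is its centre, half-way up; x runs along the 84 mm side, z up. Starts on a blue bench mat 2 mm thick. None if it is absent this time
- carrier3_mid (a point): a board carrier: flat grey plastic frame 84 x 54 x 18 mm with a green circuit board set just below its top rim, so carriers stack flat; all carriers are alike, about 90 g. The point is its centre, half-way up; x runs along the 84 mm side, z up. Starts on a blue bench mat 2 mm thick. None if it is absent this time
- carrier4_mid (a point): a board carrier: flat grey plastic frame 84 x 54 x 18 mm with a green circuit board set just below its top rim, so carriers stack flat; all carriers are alike, about 90 g. The point is its centre, half-way up; x runs along the 84 mm side, z up. Starts on a blue bench mat 2 mm thick. None if it is absent this time
- carrier5_mid (a point): a board carrier: flat grey plastic frame 84 x 54 x 18 mm with a green circuit board set just below its top rim, so carriers stack flat; all carriers are alike, about 90 g. The point is its centre, half-way up; x runs along the 84 mm side, z up. Starts on a blue bench mat 2 mm thick. None if it is absent this time
- carrier6_mid (a point): a board carrier: flat grey plastic frame 84 x 54 x 18 mm with a green circuit board set just below its top rim, so carriers stack flat; all carriers are alike, about 90 g. The point is its centre, half-way up; x runs along the 84 mm side, z up. Starts on a blue bench mat 2 mm thick. None if it is absent this time
- cover_grip (a point): the pile's cover: a white plate 84 x 54 x 8 mm with a black bar handle on top, 50 mm along the plate's long side (x), 16 mm wide, 22 mm high. The point is the centre of the handle, 19 mm above the plate's underside; total height 30 mm; about 140 g
- driver_grip (a point): a screwdriver lying flat: squarish green handle 70 x 20 x 20 mm with a thin steel shank 40 mm long. The point is the centre of the handle; x runs along the tool to the shank; the middle of the whole tool is 20 mm from this point along +x; 60 g. It starts lying on the stacking base
- base_top (a point): the stacking base: a fixed aluminium plate 140 x 100 x 12 mm. The point is the centre of its top face, which is also the centre of the outline of 84 x 54 mm whose four corners are painted red on it; x runs along the long side of plate and outline, towards the height gauge
- mark_low (a point): the mark of a height gauge (2 kg steel post on a dark foot, standing loose 85 mm from the base's centre along its x): the tip of a red tongue 24 mm wide, 4 mm thick, at half its thickness, 53 mm from the base's centre: the height the pile's top must meet. One of three gauges stands there; this one's mark is 36 mm (2 carriers) above the base's top; None if absent. Post ends 20 mm above the mark
- mark_mid (a point): the mark of a height gauge (2 kg steel post on a dark foot, standing loose 85 mm from the base's centre along its x): the tip of a red tongue 24 mm wide, 4 mm thick, at half its thickness, 53 mm from the base's centre: the height the pile's top must meet. One of three gauges stands there; this one's mark is 54 mm (3 carriers) above the base's top; None if absent. Post ends 20 mm above the mark
- mark_high (a point): the mark of a height gauge (2 kg steel post on a dark foot, standing loose 85 mm from the base's centre along its x): the tip of a red tongue 24 mm wide, 4 mm thick, at half its thickness, 53 mm from the base's centre: the height the pile's top must meet. One of three gauges stands there; this one's mark is 72 mm (4 carriers) above the base's top; None if absent. Post ends 20 mm above the mark
- return_floor (a point): the return tray: a fixed blue open tray, 140 (x) x 150 (y) mm outside, 20 mm high, walls and floor 4 mm. The point is the centre of its inner floor
- tools_floor (a point): the tool tray: a fixed yellow open tray of the same shape and size, inner floor 132 x 142 mm. The point is the centre of its inner floor
- carrier1: the same carrier 1; the origin is the centre of its underside
- carrier2: the same carrier 2; the origin is the centre of its underside
- carrier3: the same carrier 3; the origin is the centre of its underside
- carrier4: the same carrier 4; the origin is the centre of its underside
- carrier5: the same carrier 5; the origin is the centre of its underside
- carrier6: the same carrier 6; the origin is the centre of its underside
- cover: the same cover; the origin is the centre of its underside
- meter: bystander: a yellow hand multimeter 150 x 78 x 34 mm lying beyond the height gauge; origin at the centre of its underside
- spool: bystander: a blue and silver wire spool standing on its flange, 56 mm across, 45 mm high; origin at the centre of its underside
- flux: bystander: an amber jar 44 mm across, 60 mm high; origin at the centre of its underside

How it is judged:
By the outcome, as a careful person would: the job done as asked, in the order asked, and still so for the second after the job is handed in, with the robot touching nothing.
Of carrier1, carrier2, carrier3, carrier4, carrier5, carrier6 only 4 to 6 are there at a start; the rules pass over those that are not, and their reading is None.
Of gauge_low, gauge_mid, gauge_high only 1 to 1 are there at a start; the rules pass over those that are not, and their reading is None.
At some moment in a run one of driver may be knocked a few centimetres aside while the robot is not near it.
Once in a run the grip may slacken for a moment while it holds something.
It also fails if it takes over 210 s, if anything falls off the work surface, if the arm or the gripper's body presses on something with over 40 N, if the wrist force passes 120 N, or if a joint passes its speed limit or range.

### The arm

A 7-joint arm with a two-finger parallel gripper is mounted at the origin on the work surface. World frame = base frame: x ahead of the robot, y to its left, z up, the work surface at z = 0. Lengths are in mm, angles in rad, forces in N, time in s.
With the tool pointing down it reaches from about 400 to 925 mm from the base axis. Payload 5.6 kg.
Tool frame: the origin (TCP) lies midway between the tips of the shut fingers; the grasp point (between the pads) lies 19 mm behind it (manip.pinch_z is the distance from the TCP to the grasp point, in mm); z points along the fingers, y is the direction in which the jaws open and shut (so a half turn about z gives the same grasp; the last joint's range is limited). The gripper opens to 85 mm and grips with 20 to 120 N. Pads are 22 mm wide; open, the fingers measure 114 mm over their backs; the gripper's body (76 mm by 85 mm) begins 54 mm behind the grasp point. The pads swing forward as they close: fully open they stand 13 mm farther back than shut.
Start: joints at [1.123, 0.468, -0.012, 1.603, 0.006, 1.071, -0.056], TCP at [255.954, -597.492, 231.29] pointing down, gripper open.
Joint ranges: [-2.53, 2.53], [-0.31, 2.02], [-1.57, 1.55], [0.28, 2.44], [-1.29, 4.43], [0.15, 1.84], [-2.92, 2.92]. Speed limits (rad/s): [2.57, 2.57, 3.14, 3.14, 3.14, 3.14, 3.14].

### API

Orientations are given as a rotation vector (axis times angle).
In Python, from cell import manip gives the robot as it stands. The module is installed in compiled form; this text tells all that it offers.
- The arm moves only by the tool apply_moves, never from a script. Its argument "motion" is a list of rows, each an object of numbers: "dx", "dy", "dz": the shift along the tool's x, y, z in m; "wx", "wy", "wz": the turn, a rotation vector about the tool's x, y, z in rad; "claw": the closure, from 0 (fully open) to 1 (shut). A call has 1 to 12 rows; each row shifts and turns the commanded pose from where the row before left it, along the tool's axes as they then stand; what a row does not reach is not made up. A row lasts 1/10 s, in which the tool goes at most 50 mm and 8.59 degrees, less where a joint would pass 70% of its speed; a pose out of reach is approached as far as the arm can. A call with a gripper value outside its range is refused whole. The fingers move at their own pace and stop on an object; "grip_force" is the grip in N (left out, the last holds). Time passes only in rows, so rows that do not move let the fingers close. It gives the time, the measured TCP pose, the force and the opening at its end, in the units of the state.
- manip.observe(): the state, without advancing time (a new reading comes with each control period).
- manip.grab_frame(name): name is "side" or "top"; returns (picture, depth): 384x512x3 uint8, blue, green, red; 384x512 float32, mm along the optical axis (not along the pixel's ray), 0 where there is no reading.
- manip.camera_info(name): a dict with "intrinsics" (3x3 intrinsics, pixels), "dist" ([k1, k2, p1, p2, k3] as OpenCV has them; the pictures are not rectified), "rvec" (rotation vector, rad) and "tvec" (3), from world to camera coordinates, as OpenCV has them. Camera axes: x right, y down, z forward; pixel columns grow to the right and rows downward; lengths in mm; the calibration is good to about 2 mm. A picture is of the moment at which its call begins. camera_info takes no time and is no camera call.
- manip.job_done(): hands the job in, once; it reports no verdict.
The state is a dict: "time": time; "q": joint angles; "qvel": joint speeds; "joint_efforts": joint torques, N m; "tool_pos": TCP position; "tool_rot": TCP orientation; "wrist_force": force on the tool from outside, world axes, zero at the start; "ft_torque": the same for the moment, N m; "grip_width": finger opening in mm.
Only numpy, scipy, OpenCV 4.12 (cv2) and the standard library are available. Lean on these libraries where they do the work, as an engineer would, in place of code of your own. Each camera call takes 0.05 s, during which the arm holds its last target.

## Working session

There is one attempt and no reset: what is moved stays moved. The work goes in short steps, Python scripts to look and compute and a tool call to move; the robot and the scene stay as the last step left them, time stands still between calls to the robot, and variables do not carry over. Pictures are saved under pics/ and viewed, and the job is handed in when it is done.

Besides the shell and the picture viewer there is one more tool, called after "Request:" as name(argument=value, ...), one argument or row to a line, values as JSON. apply_moves: Moves the arm, as the interface text tells. Its arguments: {"type":"object","properties":{"motion":{"type":"array"},"grip_force":{"type":"number"}},"required":["motion"]}

```bash
mkdir -p pics; ls; cat > h.py <<'E'
import numpy as np, cv2
from cell import manip
def snap(cam,name):
    im,d=manip.grab_frame(cam); np.savez('last_%s.npz'%cam,im=im,d=d)
    cv2.imwrite('pics/%s.png'%name,im); return im,d
def load(cam):
    z=np.load('last_%s.npz'%cam); return z['im'],z['d']
def cloud(cam,d):
    c=manip.camera_info(cam);K=np.array(c['intrinsics'],float);D=np.array(c['dist'],float)
    R=cv2.Rodrigues(np.array(c['rvec'],float))[0];t=np.array(c['tvec'],float).ravel()
    v,u=np.mgrid[0:384,0:512]
    p=cv2.undistortPoints(np.stack([u.ravel(),v.ravel()],1).astype(float)[:,None],K,D)[:,0]
    z=d.ravel(); P=np.c_[p*z[:,None],z]
    W=(P-t)@R
    W[z==0]=np.nan
    return W.reshape(384,512,3)
E
python3 - <<'E'
from h import *
s=manip.observe(); print(s['time'],s['tool_pos'],s['tool_rot'],s['grip_width'])
for c in('top','side'):
    im,d=snap(c,c+'0'); W=cloud(c,d); np.save('W_%s.npy'%c,W)
    i=manip.camera_info(c);R=cv2.Rodrigues(np.array(i['rvec'],float))[0];print(c,-R.T@np.array(i['tvec']).ravel())
    cv2.imwrite('pics/%s0x.png'%c,cv2.resize(im,(800,600),interpolation=cv2.INTER_CUBIC))
E
```

```text
pics
0.0 [ 255.70937828 -596.96063452  230.30001976] [-3.07575259e+00 -6.31007335e-01  7.46703278e-04] 85.72691126612442
top [ 496.40415174   15.33138815 1220.50310608]
side [ 193.0852836   829.00880215 1129.92891144]
```

View pics/top0x.png

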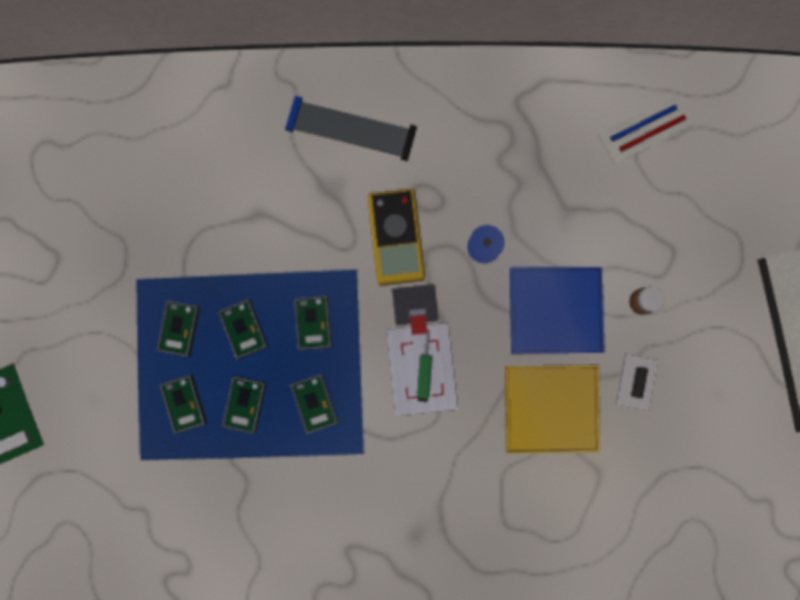

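View pics/side0x.png

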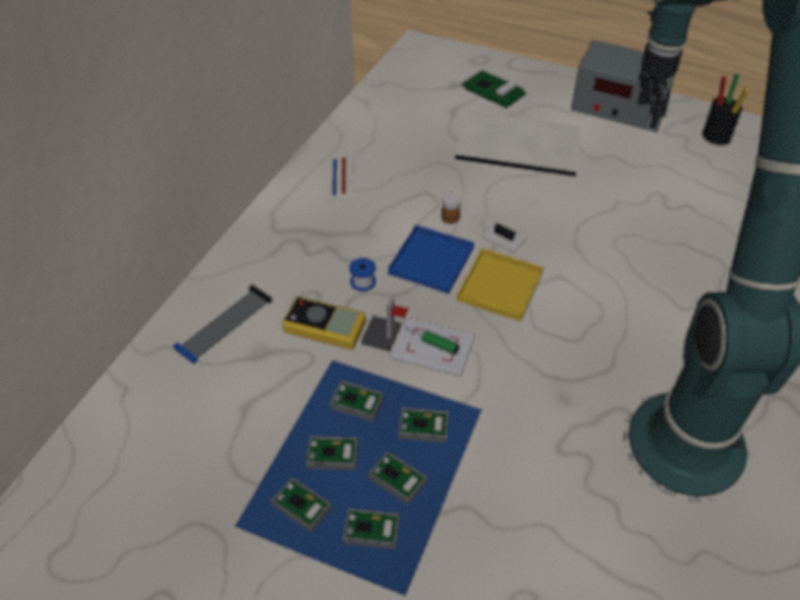

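```bash
cat > meas.py <<'E'
from h import *
def rect(P):
    r=cv2.minAreaRect(P.astype(np.float32)); b=cv2.boxPoints(r); e1=b[1]-b[0]; e2=b[2]-b[1]
    L=e1 if np.hypot(*e1)>np.hypot(*e2) else e2
    a=np.degrees(np.arctan2(L[1],L[0]))%180
    return np.round(r[0],1), np.round(sorted(r[1])[::-1],1), round(a,1)
def comps(m,W,mn=60,tag=''):
    n,l,s,c=cv2.connectedComponentsWithStats(m.astype(np.uint8),connectivity=4)
    for i in range(1,n):
        if s[i,4]<mn: continue
        P=W[l==i]; P=P[~np.isnan(P[:,0])]
        if len(P)<20: continue
        print(tag,'pix',np.round(c[i]),'n',s[i,4],'rect',*rect(P[:,:2]),'zmed',np.round(np.median(P[:,2]),1),'zmax',np.round(np.percentile(P[:,2],97),1))
E
python3 - <<'E'
from meas import *
im,d=load('top');W=np.load('W_top.npy')
print('z table',np.nanmedian(W[300:380,200:300,2]), 'px mm',W[200,200,:2]-W[200,201,:2])
m=(W[...,2]>10)&(W[...,0]<950)
comps(m,W,40,'h>10')
hsv=cv2.cvtColor(im,cv2.COLOR_BGR2HSV)
H,S,V=hsv[...,0],hsv[...,1],hsv[...,2]
comps((H>45)&(H<85)&(S>90),W,40,'green')
comps(((H<8)|(H>172))&(S>110),W,4,'red')
comps((H>20)&(H<33)&(S>130),W,40,'yel')
comps((H>105)&(H<125)&(S>130),W,100,'blue')
E
```

```text
z table 0.0944186693930531 px mm [-0.01120962  2.46780444]
h>10 pix [187.  73.] n 84 rect [924.1 195.5] [54. 13.] 166.2 zmed 12.9 zmax 16.9
h>10 pix [413.  78.] n 155 rect [ 909.7 -397.3] [130.4  10.9] 116.8 zmed 13.3 zmax 17.4
h>10 pix [420.  83.] n 132 rect [ 895.2 -418.2] [113.4  11. ] 116.7 zmed 13.7 zmax 17.7
h>10 pix [261.  91.] n 90 rect [872.3   2.5] [59.4 12.1] 164.3 zmed 13.3 zmax 17.3
h>10 pix [253. 151.] n 1828 rect [713.2  24.2] [149.1  78.4] 6.4 zmed 35.2 zmax 41.3
h>10 pix [311. 155.] n 388 rect [ 698.7 -119.7] [54.4 52.2] 115.3 zmed 45.7 zmax 50.4
h>10 pix [358. 197.] n 461 rect [ 593.5 -235.7] [152.5 139. ] 89.3 zmed 19.8 zmax 24.9
h>10 pix [269. 226.] n 2505 rect [532.7 -12.3] [205.1  99.7] 5.8 zmed 13.4 zmax 87.5
h>10 pix [414. 192.] n 295 rect [ 605.2 -377.4] [39.8 38.6] 50.4 zmed 58.7 zmax 64.2
h>10 pix [199. 206.] n 736 rect [576.2 159.9] [84.4 54.6] 4.2 zmed 18.5 zmax 23.8
h>10 pix [155. 210.] n 747 rect [567. 273.] [85.  56.2] 21.6 zmed 18.6 zmax 23.6
h>10 pix [114. 210.] n 726 rect [568.3 380. ] [85.3 55.1] 168.5 zmed 18.4 zmax 23.4
h>10 pix [354. 264.] n 438
[... 1049 characters left out ...]
med 17.8 zmax 22.1
green pix [155. 258.] n 350 rect [444.8 271.1] [74.7 45.9] 168.4 zmed 17.3 zmax 22.0
red pix [417.  85.] n 126 rect [ 892.2 -411.3] [128.3   8.9] 117.5 zmed 13.8 zmax 17.3
red pix [268. 207.] n 110 rect [567.8 -12.4] [28.4 27.5] 105.4 zmed 86.5 zmax 90.0
yel pix [253. 158.] n 460 rect [711.9  24.2] [146.1  74.9] 6.3 zmed 33.9 zmax 38.1
yel pix [353. 262.] n 3231 rect [ 433.1 -224.2] [148.4 137. ] 90.1 zmed 4.7 zmax 20.7
blue pix [310. 156.] n 306 rect [ 698.1 -115.7] [51.1 47.1] 178.4 zmed 45.3 zmax 49.9
blue pix [357. 198.] n 2918 rect [ 592.8 -235.4] [147.2 132.4] 89.3 zmed 4.8 zmax 19.0
blue pix [160. 234.] n 11622 rect [507.1 269.2] [366.  295.7] 91.8 zmed 2.2 zmax 6.8
```

```bash
python3 - <<'E'
from h import *
im,d=load('top')
a=cv2.resize(im[170:300,80:240],(800,650),interpolation=cv2.INTER_CUBIC)[:600]
b=cv2.resize(im[160:300,240:430],(800,590),interpolation=cv2.INTER_CUBIC)
cv2.imwrite('pics/ca.png',a);cv2.imwrite('pics/cb.png',b)
E
```

```text
(no output)
```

View pics/cb.png

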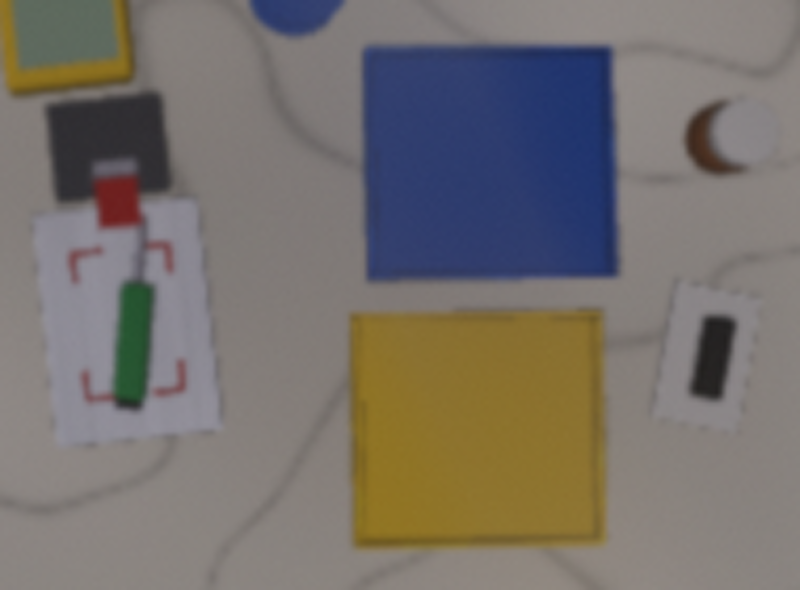

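View pics/ca.png

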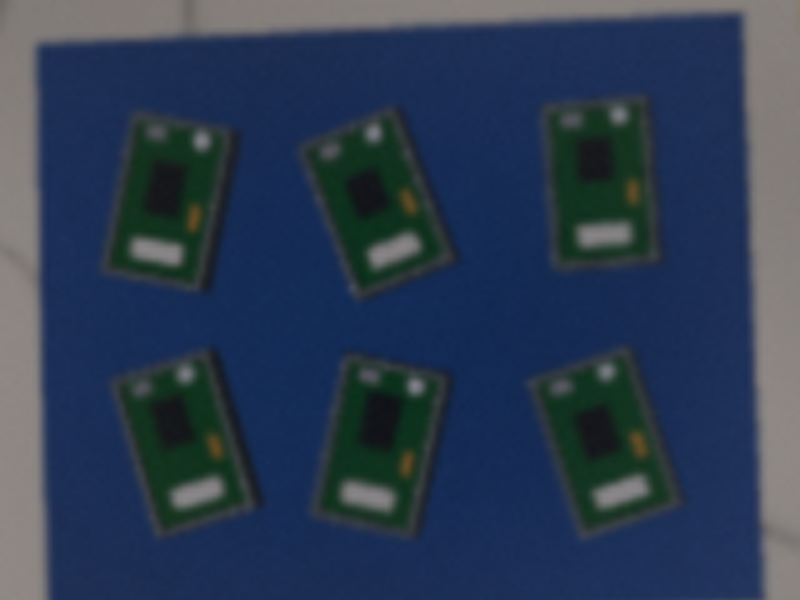

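```bash
cat > base.py <<'E'
from meas import *
E
python3 - <<'E'
from meas import *
print([np.round(manip.observe()['tool_pos'],2) for _ in range(2)])
for cam in('top','side'):
    im,d=load(cam);W=np.load('W_%s.npy'%cam)
    hsv=cv2.cvtColor(im,cv2.COLOR_BGR2HSV);H,S,V=[hsv[...,i].astype(int) for i in range(3)]
    x,y,z=W[...,0],W[...,1],W[...,2]
    reg=(x>410)&(x<570)&(y>-80)&(y<60)
    red=reg&(im[...,2].astype(int)-im[...,1]>35)&(z<25)&(z>3)
    print(cam,'redcount',red.sum(),rect(W[red][:,:2]),'z',np.median(z[red]))
    b=reg&(z>7)&(z<17); print('base',rect(W[b][:,:2]), np.median(z[b]))
    t=(x>540)&(x<610)&(y>-60)&(y<40)&(im[...,2].astype(int)-im[...,1]>60)&(z>30); print('tongue',rect(W[t][:,:2]),np.percentile(z[t],[10,50,90]))
    for c in [(576,160),(567,273),(568,380),(446,157),(446,372),(445,271)]:
        m=(np.hypot(x-c[0],y-c[1])<62)&(z>9)&(z<30); print('car',rect(W[m][:,:2]))
    m=(np.hypot(x-475,y+370)<60)&(z>4)&(z<45);print('cover',rect(W[m][:,:2]));m&=V<80;m&=z>20;print('handle',rect(W[m][:,:2]),np.median(z[m]))
    m=reg&(H>45)&(H<85)&(S>90)&(z>20);print('driver',rect(W[m][:,:2]))
    m=(np.hypot(x-433,y+224)<130)&(H>20)&(H<33)&(S>100);print('yel',rect(W[m][:,:2]))
E
```

```text
[array([ 255.75, -597.02,  230.43]), array([ 255.75, -597.02,  230.43])]
top redcount 16 (array([508.2, -15.7]), array([103.9,  57.4]), np.float32(5.8)) z 13.228382610698
base (array([494., -13.]), array([158.2, 126.7]), np.float32(174.7)) 12.36267564269292
tongue (array([566.2,  -9.1]), array([22.7, 19.7]), np.float32(7.2)) [83.2738984  86.38805814 89.38616055]
car (array([578.6, 154.8]), array([93.7, 66.7]), np.float32(1.4))
car (array([564.9, 278.5]), array([85.1, 67.9]), np.float32(22.2))
car (array([565.1, 364.3]), array([87.3, 85.3]), np.float32(78.5))
car (array([436.3, 168.9]), array([110.3,  80.8]), np.float32(18.1))
car (array([446.3, 366.6]), array([84.8, 69.8]), np.float32(15.1))
car (array([442.9, 261.3]), array([94.7, 84.7]), np.float32(74.8))
cover (array([ 476.7, -368.5]), array([111.8, 111.5]), np.float32(62.6))
handle (array([ 473.4, -366.1]), array([48. , 17.3]), np.float32(167.0)) 29.660600678572244
driver (array([487.1, -18.6]), array([64.7, 15.4]), np.float32(174.9))
yel (array([ 432.8, -226.8]), array([155.7, 138. ]), np.float32(89.2))
side redcount 0 (array([0
[... 280 characters left out ...]
103.6, 102.8]), np.float32(122.7))
car (array([574.5, 264.9]), array([99.6, 93.8]), np.float32(125.5))
car (array([570.4, 388.4]), array([100.1,  96.9]), np.float32(53.3))
car (array([446.6, 155.9]), array([111.3,  84.7]), np.float32(110.5))
car (array([445.4, 371.7]), array([92.9, 73.9]), np.float32(3.7))
car (array([443.6, 274.1]), array([97.8, 83.5]), np.float32(144.4))
cover (array([ 476.1, -369.6]), array([113. , 105.2]), np.float32(179.5))
handle (array([ 472.5, -361.8]), array([46.3, 19.2]), np.float32(172.9)) 28.833167655384493
driver (array([484.3, -14. ]), array([65.7, 19.6]), np.float32(170.4))
yel (array([ 432.3, -223. ]), array([158.4, 139.7]), np.float32(89.7))
  return _methods._mean(a, axis=axis, dtype=dtype,
  ret = ret.dtype.type(ret / rcount)
```

```bash
cat >> h.py <<'E'
def p2w(cam,uv,z):
    c=manip.camera_info(cam);K=np.array(c['intrinsics'],float);D=np.array(c['dist'],float)
    R=cv2.Rodrigues(np.array(c['rvec'],float))[0];t=np.array(c['tvec'],float).ravel()
    p=cv2.undistortPoints(np.array(uv,float).reshape(-1,1,2),K,D)[:,0]
    r=np.c_[p,np.ones(len(p))]@R; o=-R.T@t
    return (o+r*((z-o[2])/r[:,2])[:,None])[:,:2]
def w2p(cam,P):
    c=manip.camera_info(cam)
    return cv2.projectPoints(np.array(P,float).reshape(-1,3),np.array(c['rvec'],float),np.array(c['tvec'],float),np.array(c['intrinsics'],float),np.array(c['dist'],float))[0][:,0]
def crop(im,u0,v0,u1,v1,s,name):
    cv2.imwrite('pics/%s.png'%name,cv2.resize(im[v0:v1,u0:u1],None,fx=s,fy=s,interpolation=cv2.INTER_CUBIC))
# pixel in crop (a,b) -> u=u0+(a+.5)/s-.5
E
python3 - <<'E'
from h import *
im,d=load('top'); crop(im,240,200,300,272,8,'base8')
im,d=load('side'); crop(im,235,180,310,250,8,'sbase8')
E
```

```text
(no output)
```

View pics/base8.png

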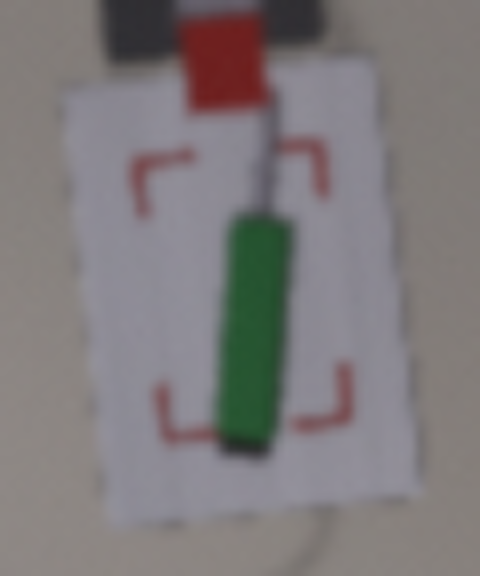

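View pics/sbase8.png

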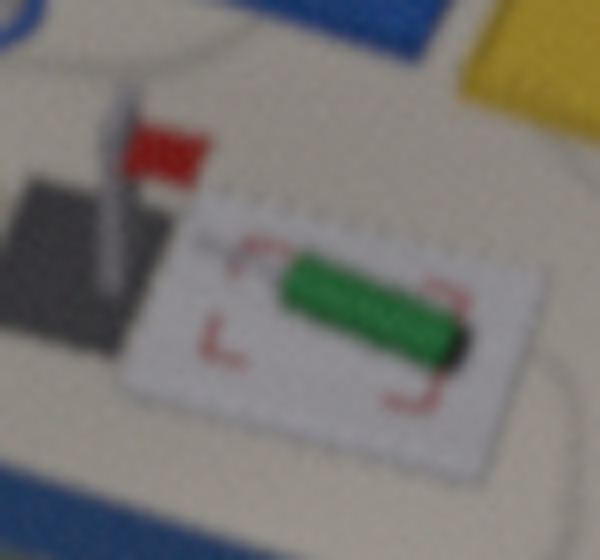

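```bash
python3 - <<'E'
from h import *
def cv(l,u0,v0,s=8): return [(u0+(a+.5)/s-.5,v0+(b+.5)/s-.5) for a,b in l]
def fit(tag,P,L,Wd):
    # order: far-left, far-right, near-right, near-left
    c=P.mean(0); v=(P[0]+P[1]-P[2]-P[3])/2; w=(P[0]+P[3]-P[1]-P[2])/2
    print(tag,np.round(c,1),'len',np.round(np.hypot(*v),1),np.round(np.hypot(*w),1),'ang',np.round(np.degrees(np.arctan2(v[1],v[0])),1),np.round(np.degrees(np.arctan2(-w[0],w[1])),1))
fit('top base',p2w('top',cv([(62,92),(375,57),(422,494),(107,528)],240,200),12),140,100)
fit('top marks',p2w('top',cv([(131,157),(324,138),(353,425),(166,443)],240,200),12),84,54)
fit('top driver',p2w('top',cv([(232,218),(293,217),(272,458),(219,450)],240,200),30),70,20)
sb=cv([(120,390),(200,190),(548,265),(480,487)],235,180); fit('side base',p2w('side',sb,12),0,0)
fit('side marks',p2w('side',cv([(203,355),(245,240),(468,292),(430,410)],235,180),12),0,0)
E
```

```text
top base [499.1 -15.8] len 137.3 99.0 ang 5.4 5.7
top marks [499.6 -16.4] len 90.2 59.8 ang 5.8 5.0
top driver [485.6 -19.1] len 73.0 17.6 ang -4.7 -4.1
side base [498.6 -13.7] len 137.8 105.7 ang 6.8 7.1
side marks [500.  -16.7] len 87.6 58.5 ang 7.1 7.5
```

Request:
apply_moves(
  motion=[
    {"wz": 0.121,"claw": 0},
    {"wz": 0.121},
    {"wz": 0.121},
    {"wz": 0.121},
    {},
    {},
  ],
  grip_force=60,
)

```text
$.motion[0]: bad value
```

```bash
cat > st.py <<'E'
import sys
from h import *
from scipy.spatial.transform import Rotation as Ro
def st():
    s=manip.observe();R=Ro.from_rotvec(s['tool_rot']).as_matrix()
    return s,R
def go(x=None,y=None,z=None,psi=None):
    s,R=st();p=np.array(s['tool_pos'])
    ps=np.degrees(np.arctan2(R[1,0],R[0,0]))
    print('t',round(s['time'],2),'tcp',np.round(p,1),'psi',round(ps,2),'tilt',np.round(R[:2,2],4),'w',round(s['grip_width'],1),'F',np.round(s['wrist_force'],1))
    if x is not None:
        D=R.T@(np.array([x,y,z])-p); print('tool d(m)',np.round(D/1000,4))
        if psi is not None: print('wz(before? after move)',round(-np.radians(psi-ps),4))
if __name__=='__main__': go(*[float(a) for a in sys.argv[1:]])
E
python3 st.py 485.6 -19 150 -4.5
```

```text
t 0.1 tcp [ 255.7 -597.   230.4] psi 23.19 tilt [-0.0007  0.0014] w 85.4 F [-0.1 -0.  -0.5]
tool d(m) [ 0.4389 -0.4407  0.0811]
wz(before? after move) 0.4833
```

Request:
apply_moves(
  motion=[
    {"dx": 0,"dy": 0,"dz": 0,"wx": 0,"wy": 0,"wz": 0.121,"claw": 0},
    {"dx": 0,"dy": 0,"dz": 0,"wx": 0,"wy": 0,"wz": 0.121,"claw": 0},
    {"dx": 0,"dy": 0,"dz": 0,"wx": 0,"wy": 0,"wz": 0.121,"claw": 0},
    {"dx": 0,"dy": 0,"dz": 0,"wx": 0,"wy": 0,"wz": 0.121,"claw": 0},
    {"dx": 0,"dy": 0,"dz": 0,"wx": 0,"wy": 0,"wz": 0,"claw": 0},
  ],
  grip_force=60,
)

```text
time: 0.6
tool_pos: [255.9, -597.2, 230.8]
tool_rot: [-3.138, 0.125, 0.001]
wrist_force: [-0.1, -0.2, 0.1]
grip_width: 85.0
```

```bash
python3 st.py 485.6 -19 150 -4.5
```

```text
t 0.6 tcp [ 255.9 -597.2  230.8] psi -4.55 tilt [-0.0008  0.0007] w 85.0 F [-0.1 -0.2  0.1]
tool d(m) [ 0.1831 -0.5945  0.081 ]
wz(before? after move) -0.0009
```

Request:
apply_moves(
  motion=[
    {"dx": 0.0115,"dy": -0.037,"dz": 0,"wx": 0,"wy": 0,"wz": 0,"claw": 0},
    {"dx": 0.0115,"dy": -0.037,"dz": 0,"wx": 0,"wy": 0,"wz": 0,"claw": 0},
    {"dx": 0.0115,"dy": -0.037,"dz": 0,"wx": 0,"wy": 0,"wz": 0,"claw": 0},
    {"dx": 0.0115,"dy": -0.037,"dz": 0,"wx": 0,"wy": 0,"wz": 0,"claw": 0},
    {"dx": 0.0115,"dy": -0.037,"dz": 0,"wx": 0,"wy": 0,"wz": 0,"claw": 0},
    {"dx": 0.0115,"dy": -0.037,"dz": 0,"wx": 0,"wy": 0,"wz": 0,"claw": 0},
    {"dx": 0.0115,"dy": -0.037,"dz": 0,"wx": 0,"wy": 0,"wz": 0,"claw": 0},
    {"dx": 0.0115,"dy": -0.037,"dz": 0,"wx": 0,"wy": 0,"wz": 0,"claw": 0},
    {"dx": 0.0115,"dy": -0.037,"dz": 0,"wx": 0,"wy": 0,"wz": 0,"claw": 0},
    {"dx": 0.0115,"dy": -0.037,"dz": 0,"wx": 0,"wy": 0,"wz": 0,"claw": 0},
    {"dx": 0.0115,"dy": -0.037,"dz": 0,"wx": 0,"wy": 0,"wz": 0,"claw": 0},
    {"dx": 0.0115,"dy": -0.037,"dz": 0,"wx": 0,"wy": 0,"wz": 0,"claw": 0},
  ],
)

```text
time: 1.8
tool_pos: [428.9, -164.3, 231.4]
tool_rot: [3.139, -0.119, 0.0]
wrist_force: [0.5, 0.2, 0.2]
grip_width: 85.2
```

```bash
python3 - <<'E'
from h import *
from st import go
im,d=snap('top','t1'); crop(im,240,190,300,262,8,'t1c')
go(485.6,-19,150,-4.5)
E
```

```text
t 1.85 tcp [ 431.4 -157.8  231.5] psi -3.89 tilt [0.0017 0.0029] w 85.3 F [2.3 5.7 0.4]
tool d(m) [ 0.0445 -0.1419  0.082 ]
wz(before? after move) 0.0106
```

View pics/t1.png

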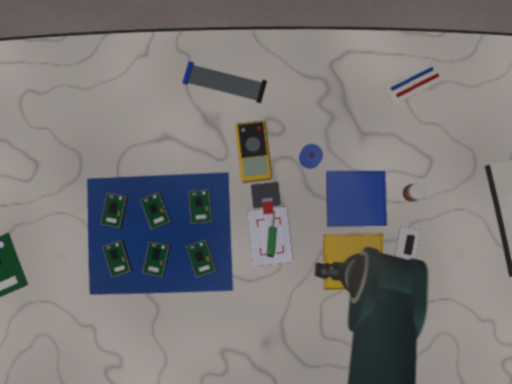

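Request:
apply_moves(
  motion=[
    {"dx": 0.011,"dy": -0.035,"dz": 0.02,"wx": 0,"wy": 0,"wz": 0,"claw": 0},
    {"dx": 0.011,"dy": -0.035,"dz": 0.02,"wx": 0,"wy": 0,"wz": 0,"claw": 0},
    {"dx": 0.011,"dy": -0.035,"dz": 0.02,"wx": 0,"wy": 0,"wz": 0,"claw": 0},
    {"dx": 0.011,"dy": -0.035,"dz": 0.02,"wx": 0,"wy": 0,"wz": 0,"claw": 0},
    {"dx": 0,"dy": 0,"dz": 0,"wx": 0,"wy": 0,"wz": 0,"claw": 0},
    {"dx": 0,"dy": 0,"dz": 0,"wx": 0,"wy": 0,"wz": 0,"claw": 0},
  ],
)

```text
time: 2.45
tool_pos: [483.3, -29.3, 150.7]
tool_rot: [-3.139, 0.118, 0.003]
wrist_force: [-0.1, -0.8, -0.3]
grip_width: 85.4
```

```bash
python3 - <<'E'
from h import *
from st import go
im,d=snap('side','s1'); crop(im,220,130,320,230,6,'s1c')
go(485.6,-19,15,-4.5)
E
```

```text
t 2.5 tcp [483.4 -30.4 151.2] psi -4.46 tilt [-0.0006 -0.0005] w 85.6 F [ 0.4 -0.2  0.8]
tool d(m) [ 0.0013 -0.0116  0.1362]
wz(before? after move) 0.0007
```

View pics/s1c.png

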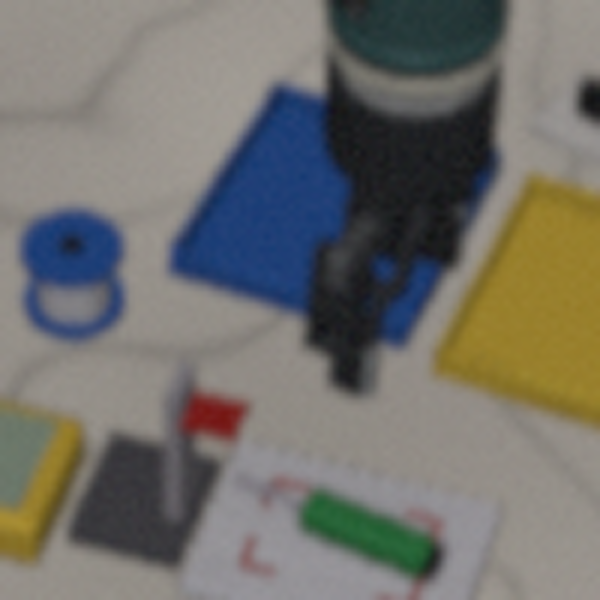

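Request:
apply_moves(
  motion=[
    {"dx": 0.001,"dy": -0.0115,"dz": 0.01,"wx": 0,"wy": 0,"wz": 0,"claw": 0},
    {"dx": 0,"dy": 0,"dz": 0.03,"wx": 0,"wy": 0,"wz": 0,"claw": 0},
    {"dx": 0,"dy": 0,"dz": 0.03,"wx": 0,"wy": 0,"wz": 0,"claw": 0},
    {"dx": 0,"dy": 0,"dz": 0.02,"wx": 0,"wy": 0,"wz": 0,"claw": 0},
    {"dx": 0,"dy": 0,"dz": 0.01,"wx": 0,"wy": 0,"wz": 0,"claw": 0},
    {"dx": 0,"dy": 0,"dz": 0,"wx": 0,"wy": 0,"wz": 0,"claw": 0},
    {"dx": 0,"dy": 0,"dz": 0,"wx": 0,"wy": 0,"wz": 0,"claw": 0},
  ],
)

```text
time: 3.2
tool_pos: [486.2, -19.1, 52.2]
tool_rot: [3.139, -0.126, 0.002]
wrist_force: [1.2, 0.1, 0.7]
grip_width: 85.2
```

```bash
python3 - <<'E'
from h import *
from st import go
im,d=snap('side','s2'); crop(im,220,150,320,250,6,'s2c')
go(485.6,-19,15,-4.5)
E
```

```text
t 3.25 tcp [486.5 -18.9  52.4] psi -4.58 tilt [ 0.0022 -0.0003] w 85.4 F [ 0.1  0.7 -0.3]
tool d(m) [-0.001   0.0002  0.0374]
wz(before? after move) -0.0013
```

View pics/s2c.png

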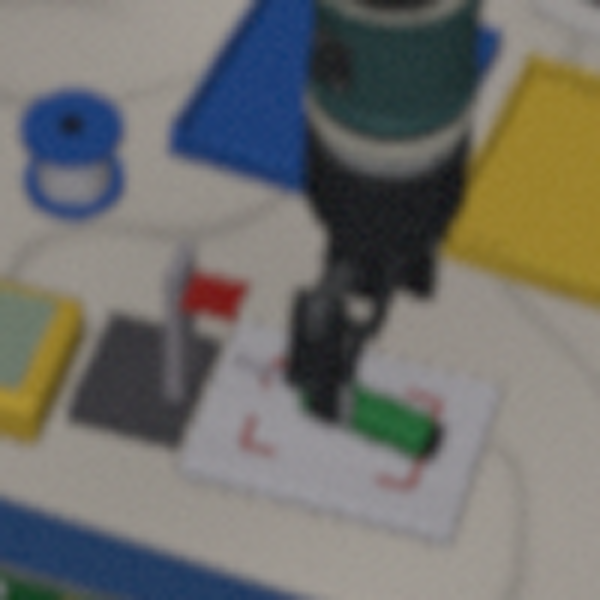

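Request:
apply_moves(
  motion=[
    {"dx": 0,"dy": 0,"dz": 0.018,"wx": 0,"wy": 0,"wz": 0,"claw": 0},
    {"dx": 0,"dy": 0,"dz": 0.018,"wx": 0,"wy": 0,"wz": 0,"claw": 0},
    {"dx": 0,"dy": 0,"dz": 0,"wx": 0,"wy": 0,"wz": 0,"claw": 0},
    {"dx": 0,"dy": 0,"dz": 0,"wx": 0,"wy": 0,"wz": 0,"claw": 1},
    {"dx": 0,"dy": 0,"dz": 0,"wx": 0,"wy": 0,"wz": 0,"claw": 1},
    {"dx": 0,"dy": 0,"dz": 0,"wx": 0,"wy": 0,"wz": 0,"claw": 1},
    {"dx": 0,"dy": 0,"dz": 0,"wx": 0,"wy": 0,"wz": 0,"claw": 1},
    {"dx": 0,"dy": 0,"dz": 0,"wx": 0,"wy": 0,"wz": 0,"claw": 1},
    {"dx": 0,"dy": 0,"dz": 0,"wx": 0,"wy": 0,"wz": 0,"claw": 1},
    {"dx": 0,"dy": 0,"dz": 0,"wx": 0,"wy": 0,"wz": 0,"claw": 1},
  ],
  grip_force=60,
)

```text
time: 4.25
tool_pos: [486.1, -18.4, 16.0]
tool_rot: [3.139, -0.124, 0.002]
wrist_force: [-0.3, 0.5, 5.3]
grip_width: 18.5
```

Request:
apply_moves(
  motion=[
    {"dx": 0,"dy": 0,"dz": -0.02,"wx": 0,"wy": 0,"wz": 0,"claw": 1},
    {"dx": 0,"dy": 0,"dz": -0.03,"wx": 0,"wy": 0,"wz": 0,"claw": 1},
    {"dx": 0,"dy": 0,"dz": -0.03,"wx": 0,"wy": 0,"wz": -0.04,"claw": 1},
    {"dx": 0,"dy": 0,"dz": 0,"wx": 0,"wy": 0,"wz": -0.04,"claw": 1},
    {"dx": -0.012,"dy": 0.034,"dz": 0,"wx": 0,"wy": 0,"wz": 0,"claw": 1},
    {"dx": -0.012,"dy": 0.034,"dz": 0,"wx": 0,"wy": 0,"wz": 0,"claw": 1},
    {"dx": -0.012,"dy": 0.034,"dz": 0,"wx": 0,"wy": 0,"wz": 0,"claw": 1},
    {"dx": -0.012,"dy": 0.034,"dz": 0,"wx": 0,"wy": 0,"wz": 0,"claw": 1},
    {"dx": -0.012,"dy": 0.034,"dz": 0,"wx": 0,"wy": 0,"wz": 0,"claw": 1},
    {"dx": -0.012,"dy": 0.034,"dz": 0,"wx": 0,"wy": 0,"wz": 0,"claw": 1},
    {"dx": 0,"dy": 0,"dz": 0,"wx": 0,"wy": 0,"wz": 0,"claw": 1},
    {"dx": 0,"dy": 0,"dz": 0,"wx": 0,"wy": 0,"wz": 0,"claw": 1},
  ],
)

```text
time: 5.45
tool_pos: [413.3, -222.9, 95.3]
tool_rot: [-3.142, 0.002, 0.0]
wrist_force: [0.4, 1.4, -0.5]
grip_width: 18.4
```

```bash
python3 - <<'E'
from h import *
from st import go
im,d=snap('side','s3'); crop(im,240,100,365,220,6,'s3c')
go(413,-224,9,0)
E
```

```text
t 5.5 tcp [ 413.8 -221.8   95.3] psi 0.05 tilt [0.0001 0.0005] w 18.8 F [0.5 0.3 0.5]
tool d(m) [-0.0008  0.0022  0.0863]
wz(before? after move) 0.0009
```

View pics/s3c.png

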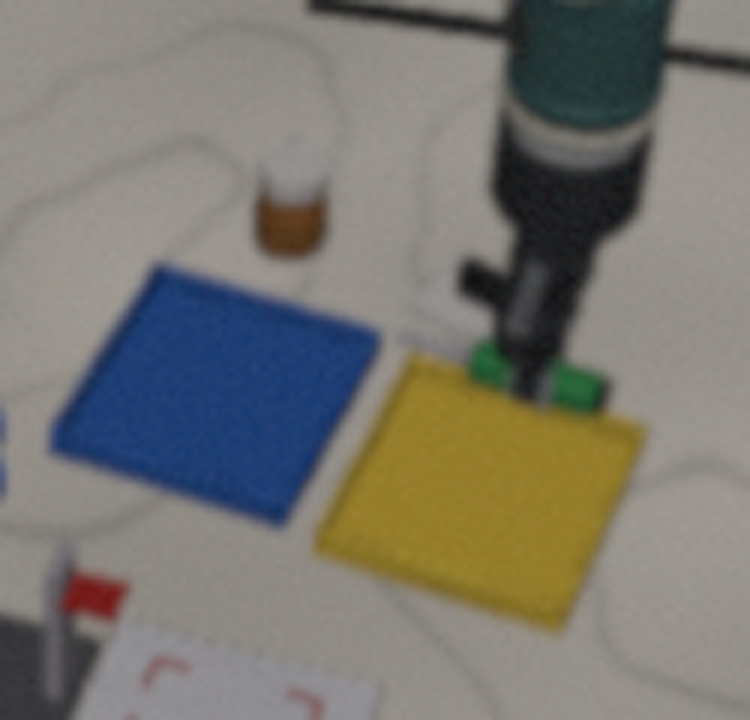

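Request:
apply_moves(
  motion=[
    {"dx": 0,"dy": 0.002,"dz": 0.03,"wx": 0,"wy": 0,"wz": 0,"claw": 1},
    {"dx": 0,"dy": 0,"dz": 0.03,"wx": 0,"wy": 0,"wz": 0,"claw": 1},
    {"dx": 0,"dy": 0,"dz": 0.015,"wx": 0,"wy": 0,"wz": 0,"claw": 1},
    {"dx": 0,"dy": 0,"dz": 0.006,"wx": 0,"wy": 0,"wz": 0,"claw": 1},
    {"dx": 0,"dy": 0,"dz": 0.005,"wx": 0,"wy": 0,"wz": 0,"claw": 1},
    {"dx": 0,"dy": 0,"dz": 0,"wx": 0,"wy": 0,"wz": 0,"claw": 1},
    {"dx": 0,"dy": 0,"dz": 0,"wx": 0,"wy": 0,"wz": 0,"claw": 1},
  ],
)

```text
time: 6.2
tool_pos: [414.4, -224.3, 9.9]
tool_rot: [3.141, 0.002, 0.002]
wrist_force: [-0.5, -0.1, -0.0]
grip_width: 18.6
```

```bash
python3 st.py 413 -224 9 0
```

```text
t 6.2 tcp [ 414.4 -224.3    9.9] psi 0.07 tilt [ 0.0012 -0.0005] w 18.6 F [-0.5 -0.1 -0. ]
tool d(m) [-0.0014 -0.0003  0.0009]
wz(before? after move) 0.0013
```

Request:
apply_moves(
  motion=[
    {"dx": 0,"dy": 0,"dz": 0.001,"wx": 0,"wy": 0,"wz": 0,"claw": 1},
    {"dx": 0,"dy": 0,"dz": 0,"wx": 0,"wy": 0,"wz": 0,"claw": 0.4},
    {"dx": 0,"dy": 0,"dz": 0,"wx": 0,"wy": 0,"wz": 0,"claw": 0.4},
    {"dx": 0,"dy": 0,"dz": 0,"wx": 0,"wy": 0,"wz": 0,"claw": 0.4},
    {"dx": 0,"dy": 0,"dz": 0,"wx": 0,"wy": 0,"wz": 0,"claw": 0.4},
    {"dx": 0,"dy": 0,"dz": -0.02,"wx": 0,"wy": 0,"wz": 0,"claw": 0.4},
    {"dx": 0,"dy": 0,"dz": -0.04,"wx": 0,"wy": 0,"wz": 0,"claw": 0},
    {"dx": 0,"dy": 0,"dz": -0.04,"wx": 0,"wy": 0,"wz": 0,"claw": 0},
    {"dx": 0.003,"dy": -0.035,"dz": -0.02,"wx": 0,"wy": 0,"wz": 0,"claw": 0},
    {"dx": 0.003,"dy": -0.035,"dz": 0,"wx": 0,"wy": 0,"wz": 0,"claw": 0},
    {"dx": 0.003,"dy": -0.035,"dz": 0,"wx": 0,"wy": 0,"wz": 0,"claw": 0},
    {"dx": 0.003,"dy": -0.035,"dz": 0,"wx": 0,"wy": 0,"wz": 0,"claw": 0},
  ],
)

```text
time: 7.4
tool_pos: [425.6, -83.3, 128.7]
tool_rot: [3.141, 0.0, 0.001]
wrist_force: [0.1, -0.5, -1.0]
grip_width: 85.7
```

Request:
apply_moves(
  motion=[
    {"dx": 0.003,"dy": -0.035,"dz": 0,"wx": 0,"wy": 0,"wz": 0,"claw": 0},
    {"dx": 0.003,"dy": -0.035,"dz": 0,"wx": 0,"wy": 0,"wz": 0,"claw": 0},
    {"dx": 0.003,"dy": -0.035,"dz": 0,"wx": 0,"wy": 0,"wz": 0,"claw": 0},
    {"dx": 0.003,"dy": -0.035,"dz": 0,"wx": 0,"wy": 0,"wz": 0,"claw": 0},
    {"dx": 0.003,"dy": -0.035,"dz": 0,"wx": 0,"wy": 0,"wz": 0,"claw": 0},
    {"dx": 0.003,"dy": -0.035,"dz": 0,"wx": 0,"wy": 0,"wz": 0,"claw": 0},
    {"dx": 0.002,"dy": -0.01,"dz": 0,"wx": 0,"wy": 0,"wz": 0,"claw": 0},
    {"dx": 0,"dy": 0,"dz": 0,"wx": 0,"wy": 0,"wz": -0.11,"claw": 0},
    {"dx": 0,"dy": 0,"dz": 0,"wx": 0,"wy": 0,"wz": -0.11,"claw": 0},
    {"dx": 0,"dy": 0,"dz": 0,"wx": 0,"wy": 0,"wz": -0.1,"claw": 0},
    {"dx": 0,"dy": 0,"dz": 0,"wx": 0,"wy": 0,"wz": 0,"claw": 0},
    {"dx": 0,"dy": 0,"dz": 0,"wx": 0,"wy": 0,"wz": 0,"claw": 0},
  ],
)

```text
time: 8.6
tool_pos: [445.4, 134.9, 128.2]
tool_rot: [3.102, 0.496, -0.001]
wrist_force: [0.6, -1.4, -0.7]
grip_width: 85.4
```

```bash
python3 - <<'E'
from h import *
from st import go
go(446,157.3,2,18.4)
im,d=snap('top','t4'); crop(im,0,150,370,330,2.1,'t4c')
im,d=snap('side','s4'); crop(im,150,100,365,300,3.5,'s4c')
E
```

```text
t 8.6 tcp [445.4 134.9 128.2] psi 18.18 tilt [-0.0003 -0.0003] w 85.4 F [ 0.6 -1.4 -0.7]
tool d(m) [ 0.0076 -0.0211  0.1262]
wz(before? after move) -0.0038
```

View pics/t4c.png

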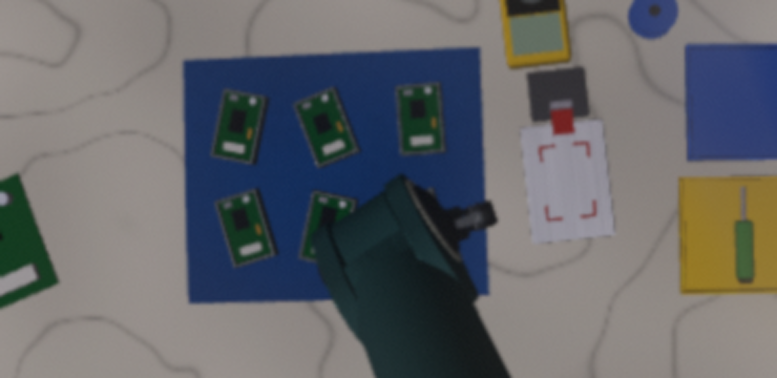

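View pics/s4c.png

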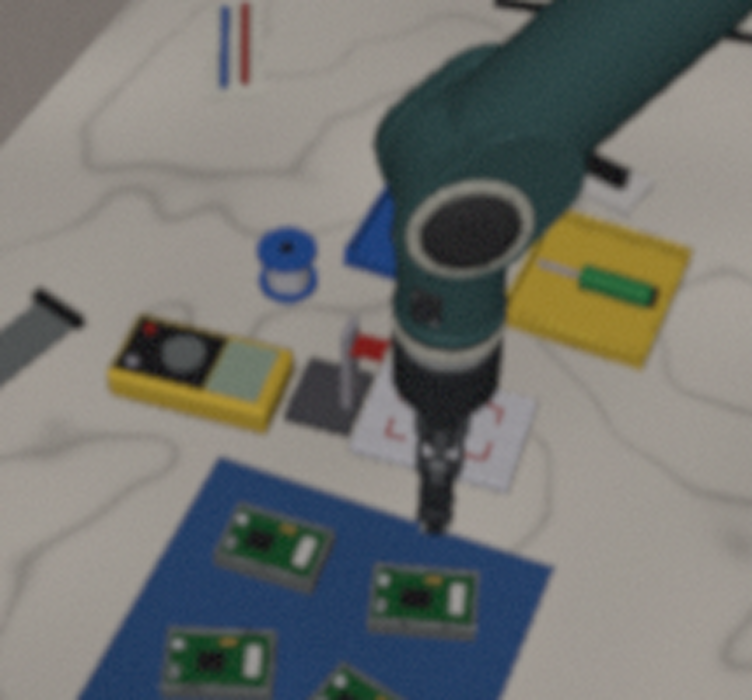

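Request:
apply_moves(
  motion=[
    {"dx": 0.0076,"dy": -0.021,"dz": 0,"wx": 0,"wy": 0,"wz": -0.004,"claw": 0},
    {"dx": 0,"dy": 0,"dz": 0.035,"wx": 0,"wy": 0,"wz": 0,"claw": 0},
    {"dx": 0,"dy": 0,"dz": 0.03,"wx": 0,"wy": 0,"wz": 0,"claw": 0},
    {"dx": 0,"dy": 0,"dz": 0.02,"wx": 0,"wy": 0,"wz": 0,"claw": 0},
    {"dx": 0,"dy": 0,"dz": 0,"wx": 0,"wy": 0,"wz": 0,"claw": 0},
    {"dx": 0,"dy": 0,"dz": 0,"wx": 0,"wy": 0,"wz": 0,"claw": 0},
  ],
)

```text
time: 9.3
tool_pos: [446.0, 158.1, 43.5]
tool_rot: [3.1, 0.507, -0.001]
wrist_force: [-0.7, -0.1, 0.4]
grip_width: 85.2
```

```bash
python3 - <<'E'
from h import *
from st import go
go(446,157.3,3,18.4)
im,d=load('top'); crop(im,240,200,300,272,8,'base8b')
im,d=snap('side','s5'); crop(im,190,200,320,300,6,'s5c')
E
```

```text
t 9.3 tcp [446.  158.1  43.5] psi 18.59 tilt [-0.0004 -0.0001] w 85.2 F [-0.7 -0.1  0.4]
tool d(m) [-0.0003  0.0007  0.0405]
wz(before? after move) 0.0032
```

View pics/base8b.png

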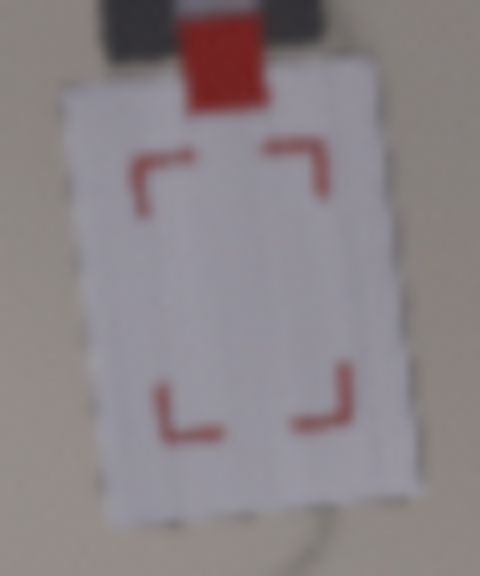

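View pics/s5c.png

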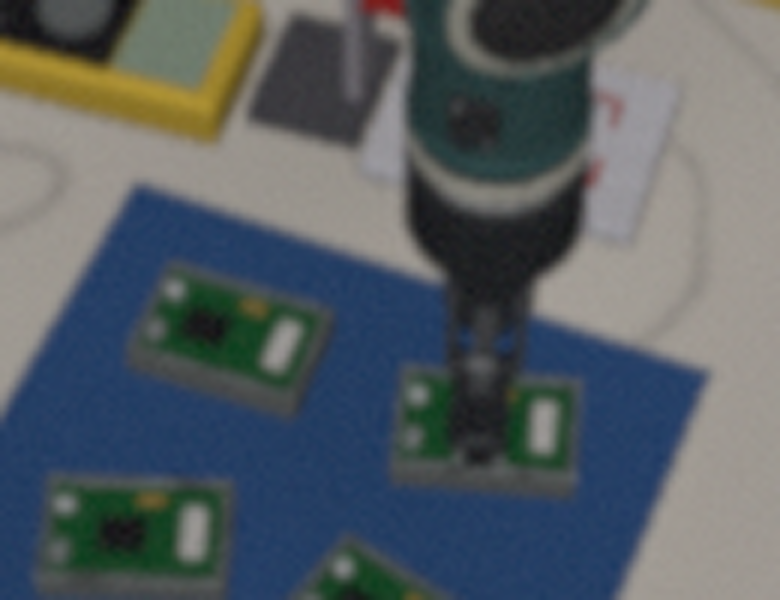

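Request:
apply_moves(
  motion=[
    {"dx": 0,"dy": 0,"dz": 0.02,"wx": 0,"wy": 0,"wz": 0,"claw": 0},
    {"dx": 0,"dy": 0,"dz": 0.014,"wx": 0,"wy": 0,"wz": 0,"claw": 0},
    {"dx": 0,"dy": 0,"dz": 0.006,"wx": 0,"wy": 0,"wz": 0,"claw": 0},
    {"dx": 0,"dy": 0,"dz": 0,"wx": 0,"wy": 0,"wz": 0,"claw": 0},
    {"dx": 0,"dy": 0,"dz": 0,"wx": 0,"wy": 0,"wz": 0,"claw": 0.6},
    {"dx": 0,"dy": 0,"dz": 0,"wx": 0,"wy": 0,"wz": 0,"claw": 0.6},
    {"dx": 0,"dy": 0,"dz": 0,"wx": 0,"wy": 0,"wz": 0,"claw": 0.6},
    {"dx": 0,"dy": 0,"dz": 0,"wx": 0,"wy": 0,"wz": 0,"claw": 0.8},
    {"dx": 0,"dy": 0,"dz": 0,"wx": 0,"wy": 0,"wz": 0,"claw": 0.8},
  ],
)

```text
time: 10.25
tool_pos: [446.5, 158.2, 4.2]
tool_rot: [-3.1, -0.508, -0.002]
wrist_force: [-1.9, 0.2, 5.6]
grip_width: 52.4
```

```bash
python3 - <<'E'
from h import *
from st import go
go(446,157.3,3,18.4)
im,d=snap('side','s6'); crop(im,190,200,320,300,6,'s6c')
E
```

```text
t 10.25 tcp [446.5 158.2   4.2] psi 18.6 tilt [0.0013 0.0002] w 52.4 F [-1.9  0.2  5.6]
tool d(m) [-0.0008  0.0007  0.0012]
wz(before? after move) 0.0035
```

View pics/s6c.png

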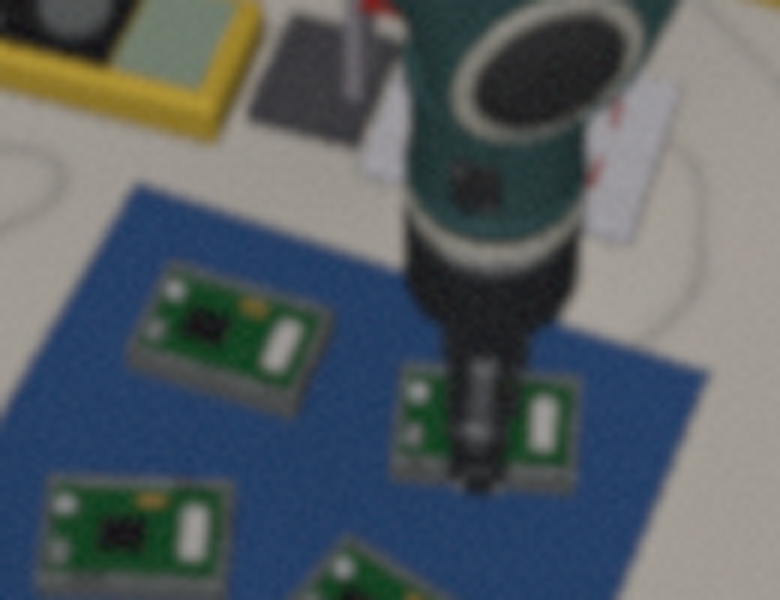

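Request:
apply_moves(
  motion=[
    {"dx": 0,"dy": 0,"dz": -0.02,"wx": 0,"wy": 0,"wz": 0,"claw": 0.8},
    {"dx": 0,"dy": 0,"dz": -0.04,"wx": 0,"wy": 0,"wz": 0,"claw": 0.8},
    {"dx": 0,"dy": 0,"dz": -0.04,"wx": 0,"wy": 0,"wz": 0.114,"claw": 0.8},
    {"dx": 0,"dy": 0,"dz": 0,"wx": 0,"wy": 0,"wz": 0.113,"claw": 0.8},
    {"dx": 0.006,"dy": 0.03,"dz": 0,"wx": 0,"wy": 0,"wz": 0,"claw": 0.8},
    {"dx": 0.006,"dy": 0.03,"dz": 0,"wx": 0,"wy": 0,"wz": 0,"claw": 0.8},
    {"dx": 0.006,"dy": 0.03,"dz": 0,"wx": 0,"wy": 0,"wz": 0,"claw": 0.8},
    {"dx": 0.006,"dy": 0.03,"dz": 0,"wx": 0,"wy": 0,"wz": 0,"claw": 0.8},
    {"dx": 0.006,"dy": 0.03,"dz": 0,"wx": 0,"wy": 0,"wz": 0,"claw": 0.8},
    {"dx": 0.006,"dy": 0.028,"dz": 0,"wx": 0,"wy": 0,"wz": 0,"claw": 0.8},
    {"dx": 0,"dy": 0,"dz": 0,"wx": 0,"wy": 0,"wz": 0,"claw": 0.8},
    {"dx": 0,"dy": 0,"dz": 0,"wx": 0,"wy": 0,"wz": 0,"claw": 0.8},
  ],
)

```text
time: 11.5
tool_pos: [499.1, -16.2, 103.4]
tool_rot: [-3.138, -0.151, -0.0]
wrist_force: [-0.3, 0.3, -0.8]
grip_width: 52.5
```

```bash
python3 - <<'E'
from h import *
from st import go
go(499.5,-16,40,5.6)
im,d=snap('side','s7'); crop(im,190,150,320,250,6,'s7c')
go(499.5,-16,40,5.6)
E
```

```text
t 11.5 tcp [499.1 -16.2 103.4] psi 5.5 tilt [0.0001 0.0001] w 52.5 F [-0.3  0.3 -0.8]
tool d(m) [ 0.0004 -0.0001  0.0634]
wz(before? after move) -0.0017
t 11.55 tcp [498.9 -15.2 103.4] psi 5.6 tilt [-0.0001  0.0004] w 52.3 F [-0.6  0.4 -1.1]
tool d(m) [0.0005 0.0009 0.0634]
wz(before? after move) 0.0001
```

View pics/s7c.png

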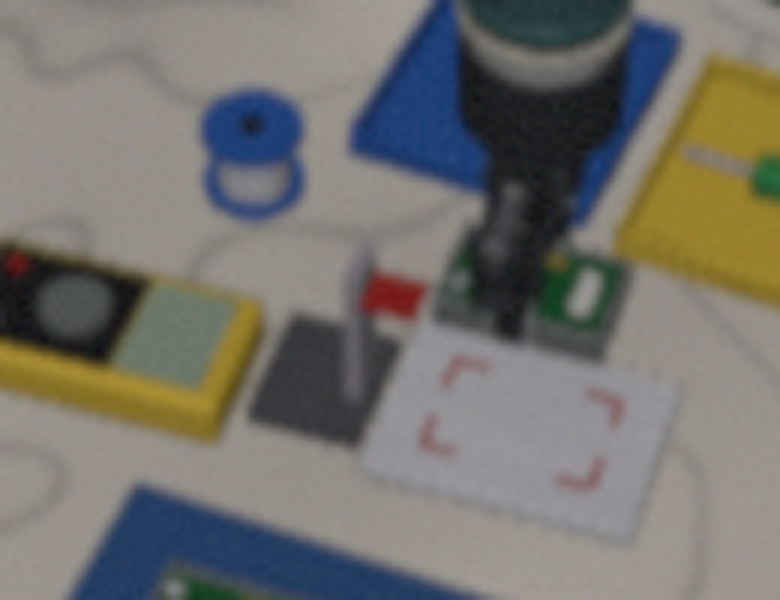

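Request:
apply_moves(
  motion=[
    {"dx": 0,"dy": 0,"dz": 0.03,"wx": 0,"wy": 0,"wz": 0,"claw": 0.8},
    {"dx": 0,"dy": 0,"dz": 0.03,"wx": 0,"wy": 0,"wz": 0,"claw": 0.8},
    {"dx": 0,"dy": 0,"dz": 0.015,"wx": 0,"wy": 0,"wz": 0,"claw": 0.8},
    {"dx": 0,"dy": 0,"dz": 0.008,"wx": 0,"wy": 0,"wz": 0,"claw": 0.8},
    {"dx": 0,"dy": 0,"dz": 0.003,"wx": 0,"wy": 0,"wz": 0,"claw": 0.8},
    {"dx": 0,"dy": 0,"dz": 0,"wx": 0,"wy": 0,"wz": 0,"claw": 0.8},
    {"dx": 0,"dy": 0,"dz": 0,"wx": 0,"wy": 0,"wz": 0,"claw": 0.8},
  ],
)

```text
time: 12.25
tool_pos: [499.8, -15.4, 18.1]
tool_rot: [3.138, 0.154, 0.002]
wrist_force: [0.3, -0.5, -0.8]
grip_width: 52.4
```

```bash
python3 - <<'E'
from h import *
from st import go
im,d=snap('top','t8')
im,d=snap('side','s8'); crop(im,220,180,320,260,8,'s8c')
go(499.5,-16,14.5,5.6)
E
```

```text
t 12.35 tcp [499.9 -15.7  18.1] psi 5.6 tilt [ 0.0016 -0.0001] w 52.4 F [ 0.1 -0.  -1.4]
tool d(m) [-0.0004  0.0003  0.0036]
wz(before? after move) -0.0
```

View pics/s8c.png

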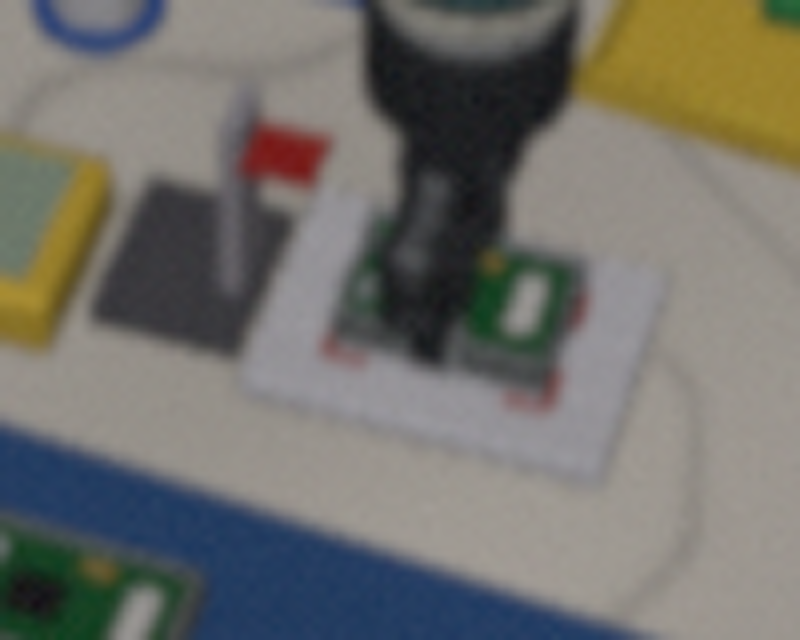

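View pics/t8.png

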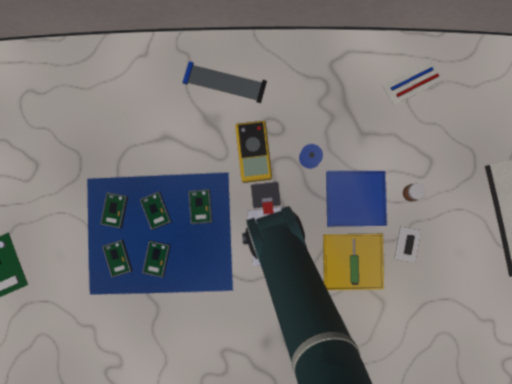

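Request:
apply_moves(
  motion=[
    {"dx": 0,"dy": 0,"dz": 0.002,"wx": 0,"wy": 0,"wz": 0,"claw": 0.8},
    {"dx": 0,"dy": 0,"dz": 0.0015,"wx": 0,"wy": 0,"wz": 0,"claw": 0.8},
    {"dx": 0,"dy": 0,"dz": 0,"wx": 0,"wy": 0,"wz": 0,"claw": 0.8},
    {"dx": 0,"dy": 0,"dz": 0,"wx": 0,"wy": 0,"wz": 0,"claw": 0.8},
  ],
)

```text
time: 12.75
tool_pos: [499.5, -15.9, 14.2]
tool_rot: [3.138, 0.153, 0.001]
wrist_force: [-1.2, -0.4, 4.4]
grip_width: 52.0
```

Request:
apply_moves(
  motion=[
    {"dx": 0,"dy": 0,"dz": 0,"wx": 0,"wy": 0,"wz": 0,"claw": 0.1},
    {"dx": 0,"dy": 0,"dz": 0,"wx": 0,"wy": 0,"wz": 0,"claw": 0.1},
    {"dx": 0,"dy": 0,"dz": 0,"wx": 0,"wy": 0,"wz": 0,"claw": 0.1},
    {"dx": 0,"dy": 0,"dz": -0.03,"wx": 0,"wy": 0,"wz": 0,"claw": 0},
    {"dx": 0,"dy": 0,"dz": -0.04,"wx": 0,"wy": 0,"wz": 0,"claw": 0},
    {"dx": 0,"dy": 0,"dz": -0.04,"wx": 0,"wy": 0,"wz": 0,"claw": 0},
    {"dx": 0.015,"dy": -0.028,"dz": 0,"wx": 0,"wy": 0,"wz": 0,"claw": 0},
    {"dx": 0.015,"dy": -0.028,"dz": 0,"wx": 0,"wy": 0,"wz": 0,"claw": 0},
    {"dx": 0.016,"dy": -0.028,"dz": 0,"wx": 0,"wy": 0,"wz": 0,"claw": 0},
    {"dx": 0.016,"dy": -0.028,"dz": 0,"wx": 0,"wy": 0,"wz": 0,"claw": 0},
    {"dx": 0.016,"dy": -0.028,"dz": 0,"wx": 0,"wy": 0,"wz": 0,"claw": 0},
    {"dx": 0.016,"dy": -0.028,"dz": 0,"wx": 0,"wy": 0,"wz": 0,"claw": 0},
  ],
)

```text
time: 13.95
tool_pos: [576.7, 161.8, 123.5]
tool_rot: [3.138, 0.153, -0.001]
wrist_force: [0.4, -0.8, 0.4]
grip_width: 85.1
```

```bash
python3 - <<'E'
from h import *
from st import go
im,d=snap('top','t9'); crop(im,240,200,300,272,8,'t9c')
im,d=snap('side','s9'); crop(im,190,150,320,250,6,'s9c')
go(576,159.8,40,4.8)
E
```

```text
t 14.05 tcp [577.  166.3 123.9] psi 5.94 tilt [0.0012 0.0038] w 85.5 F [ 0.3  0.  -1.1]
tool d(m) [-0.0018  0.0067  0.0838]
wz(before? after move) 0.0198
```

View pics/t9c.png

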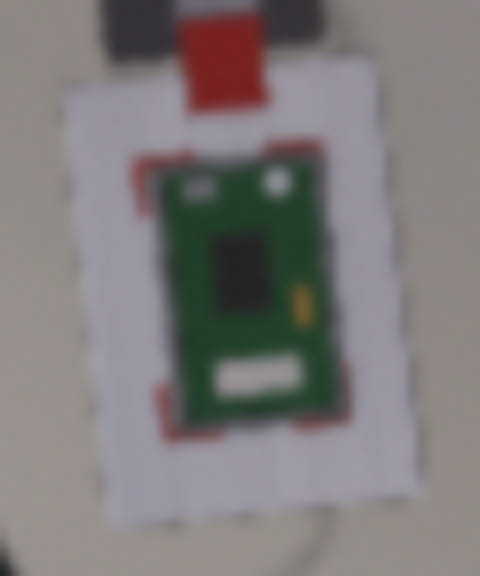

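View pics/s9c.png

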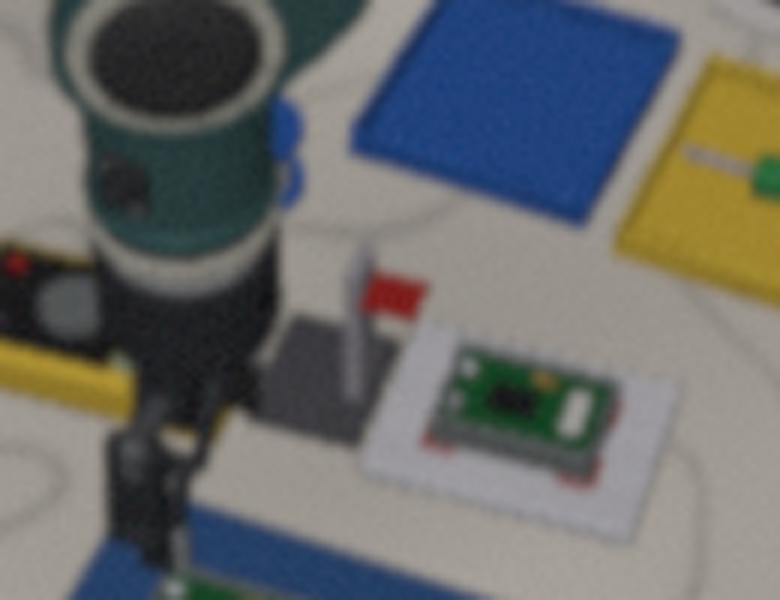

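```bash
python3 - <<'E'
from h import *
def cv_(l,u0,v0,s=8): return np.array([(u0+(a+.5)/s-.5,v0+(b+.5)/s-.5) for a,b in l])
for cam,box in (('top',(240,200,300,272)),('side',(235,180,310,250))):
    im,d=load(cam); u0,v0,u1,v1=box
    up=cv2.resize(im[v0:v1,u0:u1],None,fx=8,fy=8,interpolation=cv2.INTER_CUBIC)
    i=up.astype(int); hsv=cv2.cvtColor(up,cv2.COLOR_BGR2HSV)
    # white plate region complement: everything inside not white/red -> dark
    g=((i[...,1]-i[...,2]>15)&(i[...,1]-i[...,0]>10)).astype(np.uint8)
    g=cv2.morphologyEx(g,cv2.MORPH_CLOSE,np.ones((41,41)))
    n,l,s,c=cv2.connectedComponentsWithStats(g); k=1+np.argmax(s[1:,4]); ys,xs=np.where(l==k)
    P=p2w(cam,cv_(np.c_[xs,ys],u0,v0),29.)
    r=cv2.minAreaRect(P.astype(np.float32)); print(cam,'green',r, 'mean',P.mean(0))
    r_=((i[...,2]-i[...,1]>25)&(i[...,2]-i[...,0]>20)).astype(np.uint8)
    ys,xs=np.where(r_); Q=p2w(cam,cv_(np.c_[xs,ys],u0,v0),12.)
    m=(np.abs(Q[:,0]-500)<55)&(np.abs(Q[:,1]+16)<38)
    print('red',cv2.minAreaRect(Q[m].astype(np.float32)))
    cv2.imwrite('pics/dbg_%s.png'%cam,np.hstack([up,cv2.merge([g*255,g*0,r_*255])]))
E
```

```text
top green ((499.2325439453125, -17.868989944458008), (75.60338592529297, 45.8903694152832), 5.62795877456665) mean [498.14290411 -18.24380258]
red ((504.82476806640625, -13.886680603027344), (100.70087432861328, 59.77204132080078), 4.614262580871582)
side green ((498.6800231933594, -17.27346420288086), (75.70552062988281, 44.291934967041016), 5.767109394073486) mean [496.8870596  -17.06596842]
red ((497.260986328125, 8.581605911254883), (88.24628448486328, 13.42533016204834), 10.751847267150879)
```

View pics/dbg_top.png

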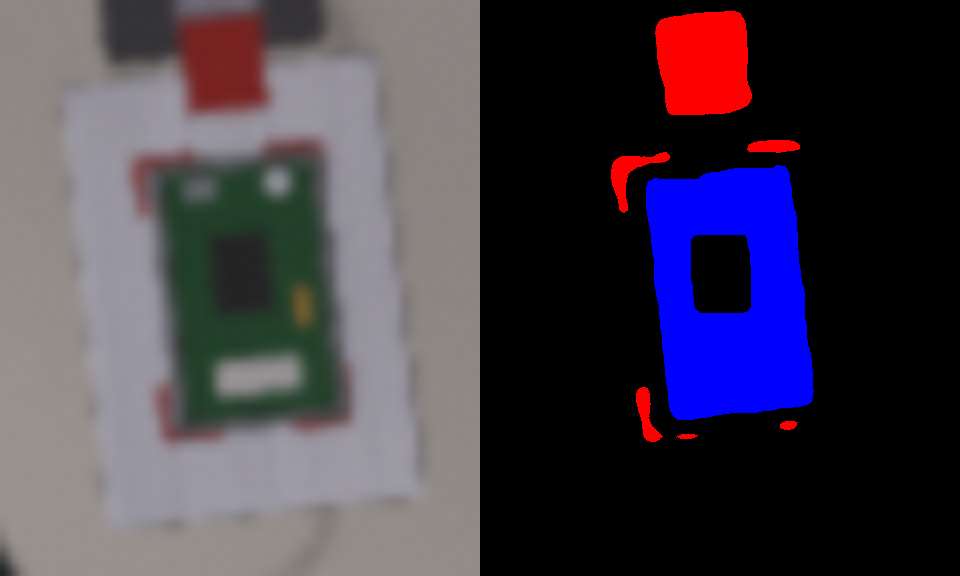

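```bash
cat > fitb.py <<'E'
from h import *
def marks(cam,f,thr=25):
    im=cv2.imread(f); u0,v0,u1,v1=(240,200,300,272) if cam=='top' else (235,180,310,250)
    up=cv2.resize(im[v0:v1,u0:u1],None,fx=8,fy=8,interpolation=cv2.INTER_CUBIC).astype(int)
    r=(up[...,2]-up[...,1]>thr)&(up[...,2]-up[...,0]>thr-5)
    ys,xs=np.where(r); Q=p2w(cam,np.c_[u0+(xs+.5)/8-.5,v0+(ys+.5)/8-.5],12.)
    Q=Q[(np.hypot(*(Q-[499.5,-16.]).T)<57)]
    out=[]
    a=np.radians(5.6);E=np.array([[np.cos(a),-np.sin(a)],[np.sin(a),np.cos(a)]])
    L=(Q-[499.5,-16.])@E
    print(cam,f,'n',len(Q),'aabb in base frame x',np.round(np.percentile(L[:,0],[1,99]),1),'y',np.round(np.percentile(L[:,1],[1,99]),1), cv2.minAreaRect(Q.astype(np.float32)))
    for sx in(1,-1):
        for sy in(1,-1):
            m=(L[:,0]*sx>0)&(L[:,1]*sy>0)
            if m.sum(): print((sx,sy),m.sum(),np.round(L[m].mean(0),1),np.round([sx*np.percentile(L[m,0]*sx,97),sy*np.percentile(L[m,1]*sy,97)],1))
for t in (20,30):marks('top','pics/t4.png',t)
marks('side','pics/s7.png',20)
E
python3 fitb.py
```

```text
top pics/t4.png n 5863 aabb in base frame x [-45.4  56.4] y [-30.9  30.5] ((504.9093017578125, -15.57843017578125), (103.08387756347656, 62.574275970458984), 5.686731338500977)
(1, 1) 1386 [41.1 23.1] [56.3 30.5]
(1, -1) 1696 [ 40.9 -22.8] [ 56.1 -30.7]
(-1, 1) 1248 [-39.   23.5] [-44.9  30.2]
(-1, -1) 1533 [-38.7 -24.4] [-45.4 -30.8]
top pics/t4.png n 2614 aabb in base frame x [-44.4  56.6] y [-30.2  29.8] ((505.46295166015625, -15.509689331054688), (101.96927642822266, 60.73664474487305), 5.632896900177002)
(1, 1) 495 [42.1 25.3] [56.6 29.9]
(1, -1) 890 [ 40.4 -23.8] [ 56.4 -30. ]
(-1, 1) 432 [-38.8  22.8] [-44.4  29.5]
(-1, -1) 797 [-38.3 -25.6] [-44.3 -30.1]
side pics/s7.png n 2168 aabb in base frame x [-44.9  46. ] y [-31.   29.3] ((500.2558898925781, -16.874351501464844), (91.65308380126953, 61.44921875), 6.113753318786621)
(1, 1) 535 [42.3 22.8] [45.5 29.4]
(1, -1) 502 [ 42.9 -24. ] [ 46.  -30.6]
(-1, 1) 600 [-40.2  22.2] [-44.9  28.8]
(-1, -1) 531 [-39.7 -25.6] [-44.2 -31. ]
```

```bash
cat > cars.py <<'E'
from h import *
import sys
def cars(f,cam='top',z=19.):
    im=cv2.imread(f); up=cv2.resize(im,None,fx=6,fy=6,interpolation=cv2.INTER_CUBIC)
    i=up.astype(int); g=((i[...,1]-i[...,2]>15)&(i[...,1]-i[...,0]>8)).astype(np.uint8)
    g=cv2.morphologyEx(g,cv2.MORPH_CLOSE,np.ones((35,35)))
    n,l,s,c=cv2.connectedComponentsWithStats(g)
    for k in range(1,n):
        if not 9000<s[k,4]<28000: continue
        ys,xs=np.where(l==k); P=p2w(cam,np.c_[(xs+.5)/6-.5,(ys+.5)/6-.5],z)
        r=cv2.minAreaRect(P.astype(np.float32)); a=r[2]; w,h=r[1]
        if w<h: a-=90
        a=(a+90)%180-90
        print(np.round(r[0],1),np.round(sorted(r[1])[::-1],1),round(a,1))
if __name__=='__main__':
    cars('pics/top0.png'); print(); cars('pics/side0.png','side')
E
python3 cars.py
```

```text
[575.2 158.9] [74.7 45.3] 4.2
[566. 273.] [75.1 45.5] 21.9
[567.9 381.1] [75.4 45.5] -11.2
[445.7 157. ] [75.2 45.5] 18.5
[445.3 371.7] [75.4 45.3] 17.3
[444.7 270.9] [75.1 45.3] -12.3

[ 687.  -912.2] [158.  103.9] -17.7
[574.7 159.9] [75.8 45.5] 4.4
[445.7 157.9] [76.7 45.1] 18.2
[565.9 274.1] [75.7 45.6] 21.9
[443.9 272. ] [76.  45.7] -12.2
[567.4 382.4] [77.1 46.1] -10.8
[444.8 372.6] [76.2 45.7] 17.9
```

```bash
python3 st.py 575.5 160.9 3.5 4.3
```

```text
t 14.05 tcp [577.  166.3 123.9] psi 5.94 tilt [0.0012 0.0038] w 85.5 F [ 0.3  0.  -1.1]
tool d(m) [-0.0022  0.0057  0.1203]
wz(before? after move) 0.0286
```

Request:
apply_moves(
  motion=[
    {"dx": 0,"dy": 0,"dz": 0.04,"wx": 0,"wy": 0,"wz": 0.02,"claw": 0},
    {"dx": 0,"dy": 0,"dz": 0.04,"wx": 0,"wy": 0,"wz": 0,"claw": 0},
    {"dx": 0,"dy": 0,"dz": 0,"wx": 0,"wy": 0,"wz": 0,"claw": 0},
    {"dx": 0,"dy": 0,"dz": 0,"wx": 0,"wy": 0,"wz": 0,"claw": 0},
  ],
)

```text
time: 14.45
tool_pos: [575.9, 160.3, 43.7]
tool_rot: [3.139, 0.122, -0.003]
wrist_force: [0.5, -1.1, 0.9]
grip_width: 85.0
```

```bash
python3 st.py 575.5 160.9 3.5 4.3
```

```text
t 14.45 tcp [575.9 160.3  43.7] psi 4.45 tilt [-0.0016 -0.0004] w 85.0 F [ 0.5 -1.1  0.9]
tool d(m) [-0.0003 -0.0007  0.0402]
wz(before? after move) 0.0025
```

Request:
apply_moves(
  motion=[
    {"dx": 0,"dy": -0.0005,"dz": 0.02,"wx": 0,"wy": 0,"wz": 0.002,"claw": 0},
    {"dx": 0,"dy": 0,"dz": 0.014,"wx": 0,"wy": 0,"wz": 0,"claw": 0},
    {"dx": 0,"dy": 0,"dz": 0.006,"wx": 0,"wy": 0,"wz": 0,"claw": 0},
    {"dx": 0,"dy": 0,"dz": 0,"wx": 0,"wy": 0,"wz": 0,"claw": 0},
    {"dx": 0,"dy": 0,"dz": 0,"wx": 0,"wy": 0,"wz": 0,"claw": 0.6},
    {"dx": 0,"dy": 0,"dz": 0,"wx": 0,"wy": 0,"wz": 0,"claw": 0.6},
    {"dx": 0,"dy": 0,"dz": 0,"wx": 0,"wy": 0,"wz": 0,"claw": 0.6},
    {"dx": 0,"dy": 0,"dz": 0,"wx": 0,"wy": 0,"wz": 0,"claw": 0.8},
    {"dx": 0,"dy": 0,"dz": 0,"wx": 0,"wy": 0,"wz": 0,"claw": 0.8},
  ],
)

```text
time: 15.35
tool_pos: [577.2, 161.5, 5.0]
tool_rot: [-3.139, -0.119, -0.003]
wrist_force: [-0.7, 0.6, 5.1]
grip_width: 52.2
```

Request:
apply_moves(
  motion=[
    {"dx": 0,"dy": 0,"dz": -0.02,"wx": 0,"wy": 0,"wz": 0,"claw": 0.8},
    {"dx": 0,"dy": 0,"dz": -0.04,"wx": 0,"wy": 0,"wz": -0.023,"claw": 0.8},
    {"dx": 0,"dy": 0,"dz": -0.04,"wx": 0,"wy": 0,"wz": 0,"claw": 0.8},
    {"dx": -0.0155,"dy": 0.028,"dz": 0,"wx": 0,"wy": 0,"wz": 0,"claw": 0.8},
    {"dx": -0.0155,"dy": 0.028,"dz": 0,"wx": 0,"wy": 0,"wz": 0,"claw": 0.8},
    {"dx": -0.0155,"dy": 0.028,"dz": 0,"wx": 0,"wy": 0,"wz": 0,"claw": 0.8},
    {"dx": -0.0155,"dy": 0.028,"dz": 0,"wx": 0,"wy": 0,"wz": 0,"claw": 0.8},
    {"dx": -0.0155,"dy": 0.028,"dz": 0,"wx": 0,"wy": 0,"wz": 0,"claw": 0.8},
    {"dx": -0.0155,"dy": 0.028,"dz": 0,"wx": 0,"wy": 0,"wz": 0,"claw": 0.8},
    {"dx": 0,"dy": 0,"dz": 0.02,"wx": 0,"wy": 0,"wz": 0,"claw": 0.8},
    {"dx": 0,"dy": 0,"dz": 0,"wx": 0,"wy": 0,"wz": 0,"claw": 0.8},
    {"dx": 0,"dy": 0,"dz": 0,"wx": 0,"wy": 0,"wz": 0,"claw": 0.8},
  ],
)

```text
time: 16.55
tool_pos: [500.3, -14.6, 83.9]
tool_rot: [-3.137, -0.156, 0.001]
wrist_force: [-0.9, 0.3, -0.7]
grip_width: 52.6
```

```bash
python3 - <<'E'
from h import *
from st import go
im,d=snap('side','s10'); crop(im,220,165,320,255,8,'s10c')
go(500.1,-15,33,5.6)
E
```

```text
t 16.6 tcp [500.8 -14.2  84.2] psi 5.73 tilt [0.0005 0.0006] w 52.7 F [-0.2  0.5 -0.9]
tool d(m) [-0.0008  0.0007  0.0512]
wz(before? after move) 0.0023
```

View pics/s10c.png

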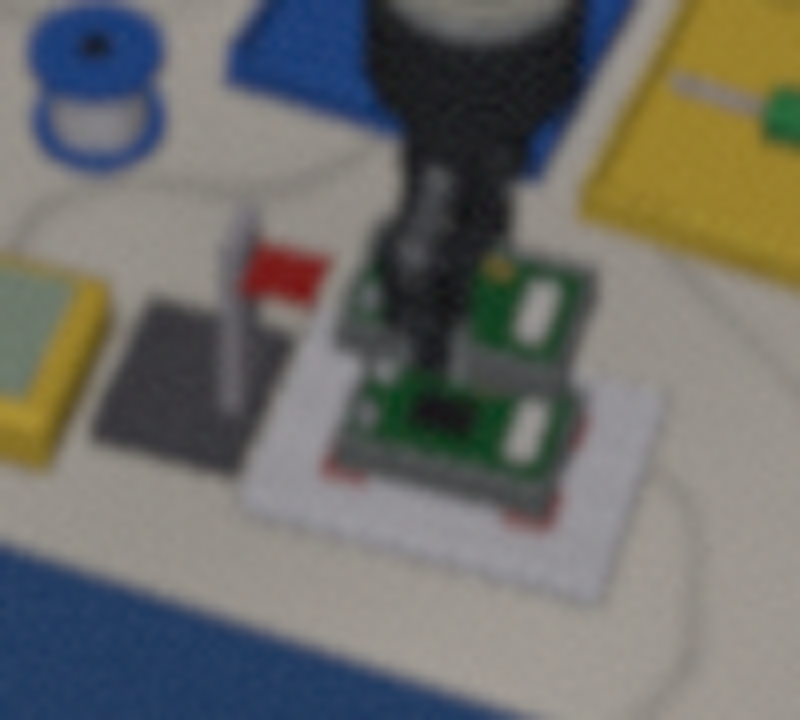

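Request:
apply_moves(
  motion=[
    {"dx": -0.0005,"dy": 0.0005,"dz": 0.025,"wx": 0,"wy": 0,"wz": 0.002,"claw": 0.8},
    {"dx": 0,"dy": 0,"dz": 0.015,"wx": 0,"wy": 0,"wz": 0,"claw": 0.8},
    {"dx": 0,"dy": 0,"dz": 0.007,"wx": 0,"wy": 0,"wz": 0,"claw": 0.8},
    {"dx": 0,"dy": 0,"dz": 0.003,"wx": 0,"wy": 0,"wz": 0,"claw": 0.8},
    {"dx": 0,"dy": 0,"dz": 0.0015,"wx": 0,"wy": 0,"wz": 0,"claw": 0.8},
    {"dx": 0,"dy": 0,"dz": 0,"wx": 0,"wy": 0,"wz": 0,"claw": 0.8},
    {"dx": 0,"dy": 0,"dz": 0,"wx": 0,"wy": 0,"wz": 0,"claw": 0.8},
  ],
)

```text
time: 17.3
tool_pos: [500.6, -15.6, 33.0]
tool_rot: [3.138, 0.152, 0.002]
wrist_force: [-1.3, 0.2, 1.0]
grip_width: 52.3
```

Request:
apply_moves(
  motion=[
    {"dx": 0,"dy": 0,"dz": 0.0008,"wx": 0,"wy": 0,"wz": 0,"claw": 0.8},
    {"dx": 0,"dy": 0,"dz": 0,"wx": 0,"wy": 0,"wz": 0,"claw": 0.8},
    {"dx": 0,"dy": 0,"dz": 0,"wx": 0,"wy": 0,"wz": 0,"claw": 0.8},
  ],
)

```text
time: 17.6
tool_pos: [500.6, -15.6, 32.9]
tool_rot: [3.137, 0.152, 0.002]
wrist_force: [-3.5, 0.0, 10.8]
grip_width: 52.5
```

Request:
apply_moves(
  motion=[
    {"dx": 0,"dy": 0,"dz": 0,"wx": 0,"wy": 0,"wz": 0,"claw": 0.1},
    {"dx": 0,"dy": 0,"dz": 0,"wx": 0,"wy": 0,"wz": 0,"claw": 0.1},
    {"dx": 0,"dy": 0,"dz": 0,"wx": 0,"wy": 0,"wz": 0,"claw": 0.1},
    {"dx": 0,"dy": 0,"dz": -0.03,"wx": 0,"wy": 0,"wz": 0,"claw": 0},
    {"dx": 0,"dy": 0,"dz": -0.04,"wx": 0,"wy": 0,"wz": 0,"claw": 0},
    {"dx": 0,"dy": 0,"dz": -0.02,"wx": 0,"wy": 0,"wz": 0,"claw": 0},
    {"dx": -0.003,"dy": -0.028,"dz": 0,"wx": 0,"wy": 0,"wz": 0,"claw": 0},
    {"dx": -0.003,"dy": -0.028,"dz": 0,"wx": 0,"wy": 0,"wz": 0,"claw": 0},
    {"dx": -0.003,"dy": -0.028,"dz": 0,"wx": 0,"wy": 0,"wz": 0,"claw": 0},
    {"dx": -0.003,"dy": -0.028,"dz": 0,"wx": 0,"wy": 0,"wz": 0,"claw": 0},
    {"dx": -0.003,"dy": -0.028,"dz": 0,"wx": 0,"wy": 0,"wz": 0,"claw": 0},
    {"dx": -0.003,"dy": -0.028,"dz": 0,"wx": 0,"wy": 0,"wz": 0,"claw": 0},
  ],
)

```text
time: 18.8
tool_pos: [465.4, 150.7, 121.4]
tool_rot: [3.138, 0.152, -0.0]
wrist_force: [0.3, -0.2, 0.2]
grip_width: 85.4
```

Request:
apply_moves(
  motion=[
    {"dx": -0.003,"dy": -0.028,"dz": 0,"wx": 0,"wy": 0,"wz": 0,"claw": 0},
    {"dx": -0.003,"dy": -0.028,"dz": 0,"wx": 0,"wy": 0,"wz": 0,"claw": 0},
    {"dx": -0.003,"dy": -0.028,"dz": 0,"wx": 0,"wy": 0,"wz": 0,"claw": 0},
    {"dx": 0,"dy": -0.028,"dz": 0,"wx": 0,"wy": 0,"wz": 0,"claw": 0},
    {"dx": 0,"dy": -0.01,"dz": 0,"wx": 0,"wy": 0,"wz": 0.11,"claw": 0},
    {"dx": 0,"dy": 0,"dz": 0.03,"wx": 0,"wy": 0,"wz": 0.11,"claw": 0},
    {"dx": 0,"dy": 0,"dz": 0.03,"wx": 0,"wy": 0,"wz": 0.09,"claw": 0},
    {"dx": 0,"dy": 0,"dz": 0,"wx": 0,"wy": 0,"wz": 0,"claw": 0},
    {"dx": 0,"dy": 0,"dz": 0,"wx": 0,"wy": 0,"wz": 0,"claw": 0},
  ],
)

```text
time: 19.7
tool_pos: [444.7, 270.4, 61.5]
tool_rot: [3.124, -0.33, -0.002]
wrist_force: [0.2, -0.7, 0.1]
grip_width: 85.9
```

```bash
python3 - <<'E'
from h import *
from st import go
go(444.8,273,4,-12.2)
im,d=snap('top','t11'); crop(im,240,200,300,272,8,'t11c')
im,d=snap('side','s11'); crop(im,180,150,320,300,5,'s11c')
go(444.8,273,4,-12.2)
import cars
cars.cars('pics/t11.png');print();cars.cars('pics/side0.png','side') if 0 else cars.cars('pics/s11.png','side')
E
```

```text
t 19.7 tcp [444.7 270.4  61.5] psi -12.07 tilt [-0.0011 -0.0005] w 85.9 F [ 0.2 -0.7  0.1]
tool d(m) [-0.0004 -0.0026  0.0575]
wz(before? after move) 0.0023
t 19.8 tcp [445.8 270.9  62.7] psi -12.14 tilt [0.0016 0.0012] w 85.4 F [ 0.9 -0.6  0.2]
tool d(m) [-0.0015 -0.0017  0.0587]
wz(before? after move) 0.0011
[566.1 273.2] [75.2 45.5] 22.0
[567.9 381. ] [75.6 45.6] -10.9
[499.1 -18.5] [77.3 47.1] 5.9

[ 686.8 -912.5] [159.6 105.5] -17.6
[565.6 274.2] [76.9 45.8] 21.7
[439.8 272.8] [67.8 45.8] -11.9
[567.4 382.3] [77.1 46.6] -10.6
[444.6 372.6] [76.3 46.4] 18.0
```

View pics/t11c.png

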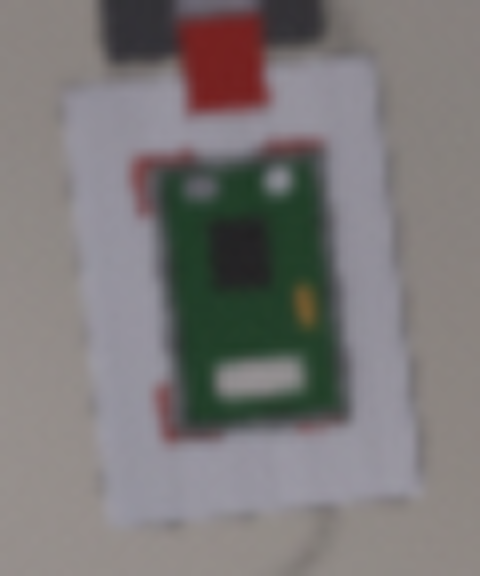

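View pics/s11c.png

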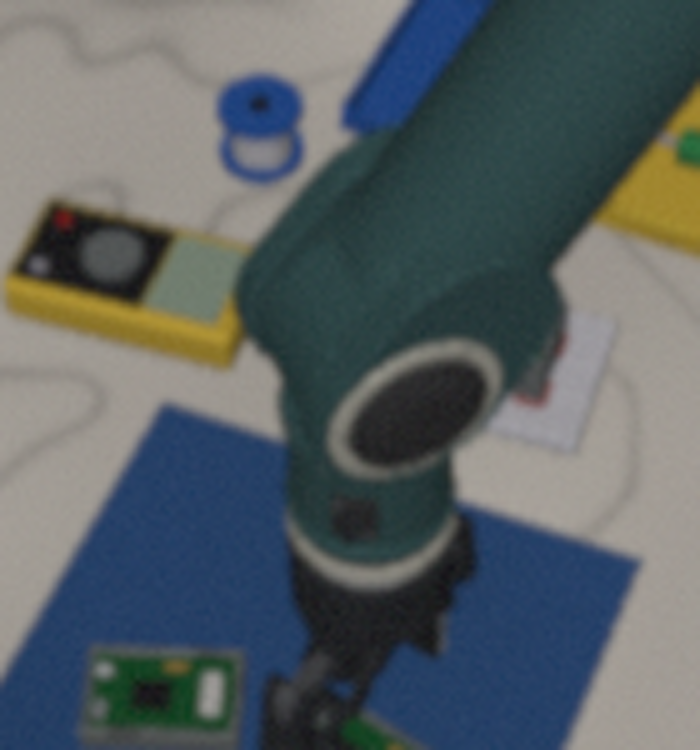

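Request:
apply_moves(
  motion=[
    {"dx": -0.001,"dy": -0.002,"dz": 0.025,"wx": 0,"wy": 0,"wz": 0.001,"claw": 0},
    {"dx": 0,"dy": 0,"dz": 0.02,"wx": 0,"wy": 0,"wz": 0,"claw": 0},
    {"dx": 0,"dy": 0,"dz": 0.01,"wx": 0,"wy": 0,"wz": 0,"claw": 0},
    {"dx": 0,"dy": 0,"dz": 0.003,"wx": 0,"wy": 0,"wz": 0,"claw": 0},
    {"dx": 0,"dy": 0,"dz": 0,"wx": 0,"wy": 0,"wz": 0,"claw": 0},
    {"dx": 0,"dy": 0,"dz": 0,"wx": 0,"wy": 0,"wz": 0,"claw": 0.6},
    {"dx": 0,"dy": 0,"dz": 0,"wx": 0,"wy": 0,"wz": 0,"claw": 0.6},
    {"dx": 0,"dy": 0,"dz": 0,"wx": 0,"wy": 0,"wz": 0,"claw": 0.6},
    {"dx": 0,"dy": 0,"dz": 0,"wx": 0,"wy": 0,"wz": 0,"claw": 0.8},
    {"dx": 0,"dy": 0,"dz": 0,"wx": 0,"wy": 0,"wz": 0,"claw": 0.8},
  ],
)

```text
time: 20.8
tool_pos: [445.1, 272.9, 4.6]
tool_rot: [-3.123, 0.336, -0.002]
wrist_force: [-0.9, -1.1, 5.9]
grip_width: 52.2
```

```bash
python3 st.py 444.8 273 4 -12.2
```

```text
t 20.8 tcp [445.1 272.9   4.6] psi -12.27 tilt [0.0016 0.0007] w 52.2 F [-0.9 -1.1  5.9]
tool d(m) [-0.0003 -0.      0.0006]
wz(before? after move) -0.0013
```

Request:
apply_moves(
  motion=[
    {"dx": 0,"dy": 0,"dz": -0.02,"wx": 0,"wy": 0,"wz": 0,"claw": 0.8},
    {"dx": 0,"dy": 0,"dz": -0.04,"wx": 0,"wy": 0,"wz": 0,"claw": 0.8},
    {"dx": 0,"dy": 0,"dz": -0.04,"wx": 0,"wy": 0,"wz": -0.111,"claw": 0.8},
    {"dx": 0,"dy": 0,"dz": -0.01,"wx": 0,"wy": 0,"wz": -0.1,"claw": 0.8},
    {"dx": 0,"dy": 0,"dz": 0,"wx": 0,"wy": 0,"wz": -0.1,"claw": 0.8},
    {"dx": 0.0026,"dy": 0.029,"dz": 0,"wx": 0,"wy": 0,"wz": 0,"claw": 0.8},
    {"dx": 0.0026,"dy": 0.029,"dz": 0,"wx": 0,"wy": 0,"wz": 0,"claw": 0.8},
    {"dx": 0.0026,"dy": 0.029,"dz": 0,"wx": 0,"wy": 0,"wz": 0,"claw": 0.8},
    {"dx": 0.0026,"dy": 0.029,"dz": 0,"wx": 0,"wy": 0,"wz": 0,"claw": 0.8},
    {"dx": 0.0026,"dy": 0.029,"dz": 0,"wx": 0,"wy": 0,"wz": 0,"claw": 0.8},
    {"dx": 0.0026,"dy": 0.029,"dz": 0,"wx": 0,"wy": 0,"wz": 0,"claw": 0.8},
    {"dx": 0.0026,"dy": 0.029,"dz": 0,"wx": 0,"wy": 0,"wz": 0,"claw": 0.8},
  ],
)

```text
time: 22.0
tool_pos: [482.3, 70.9, 113.8]
tool_rot: [3.138, 0.152, 0.001]
wrist_force: [0.7, -0.2, -1.1]
grip_width: 52.5
```

Request:
apply_moves(
  motion=[
    {"dx": 0.0026,"dy": 0.029,"dz": 0,"wx": 0,"wy": 0,"wz": 0,"claw": 0.8},
    {"dx": 0.0026,"dy": 0.029,"dz": 0,"wx": 0,"wy": 0,"wz": 0,"claw": 0.8},
    {"dx": 0.0026,"dy": 0.029,"dz": 0,"wx": 0,"wy": 0,"wz": 0,"claw": 0.8},
    {"dx": 0,"dy": 0.001,"dz": 0,"wx": 0,"wy": 0,"wz": 0,"claw": 0.8},
    {"dx": 0,"dy": 0,"dz": 0,"wx": 0,"wy": 0,"wz": 0,"claw": 0.8},
    {"dx": 0,"dy": 0,"dz": 0,"wx": 0,"wy": 0,"wz": 0,"claw": 0.8},
  ],
)

```text
time: 22.6
tool_pos: [498.3, -13.6, 113.7]
tool_rot: [-3.137, -0.154, -0.0]
wrist_force: [-0.6, -0.1, -0.3]
grip_width: 52.3
```

```bash
python3 - <<'E'
from h import *
from st import go
go(500.3,-15.4,51,5.6)
im,d=snap('side','s12'); crop(im,220,165,320,255,8,'s12c')
go(500.3,-15.4,51,5.6)
E
```

```text
t 22.6 tcp [498.3 -13.6 113.7] psi 5.61 tilt [0.0002 0.0004] w 52.3 F [-0.6 -0.1 -0.3]
tool d(m) [0.0018 0.002  0.0627]
wz(before? after move) 0.0002
t 22.65 tcp [498.3 -13.4 113.6] psi 5.65 tilt [0.0001 0.0004] w 52.3 F [ 0.9  0.3 -0.8]
tool d(m) [0.0018 0.0022 0.0626]
wz(before? after move) 0.0009
```

View pics/s12c.png

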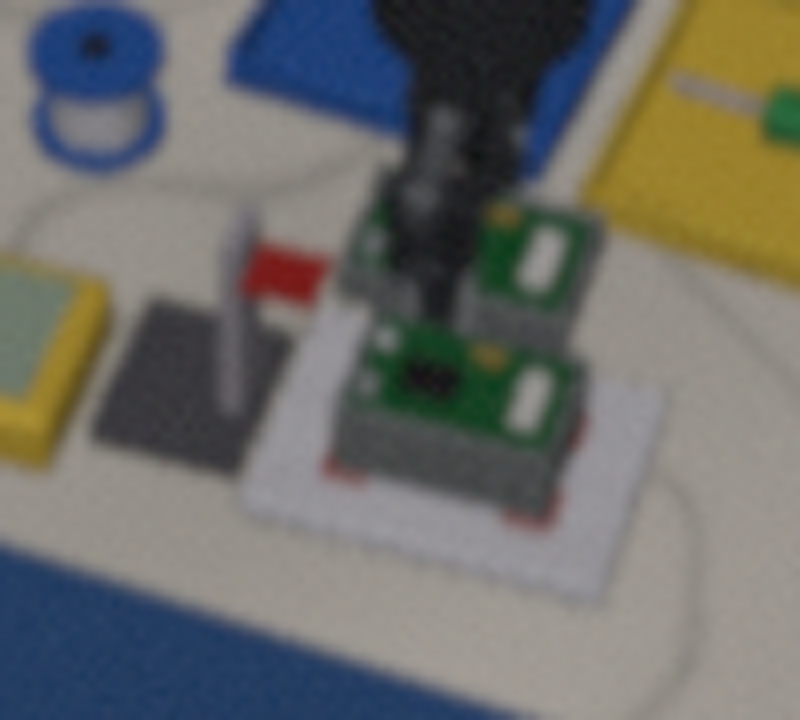

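Request:
apply_moves(
  motion=[
    {"dx": 0.0018,"dy": 0.002,"dz": 0.03,"wx": 0,"wy": 0,"wz": 0,"claw": 0.8},
    {"dx": 0,"dy": 0,"dz": 0.02,"wx": 0,"wy": 0,"wz": 0,"claw": 0.8},
    {"dx": 0,"dy": 0,"dz": 0.01,"wx": 0,"wy": 0,"wz": 0,"claw": 0.8},
    {"dx": 0,"dy": 0,"dz": 0.002,"wx": 0,"wy": 0,"wz": 0,"claw": 0.8},
    {"dx": 0,"dy": 0,"dz": 0,"wx": 0,"wy": 0,"wz": 0,"claw": 0.8},
    {"dx": 0,"dy": 0,"dz": 0,"wx": 0,"wy": 0,"wz": 0,"claw": 0.8},
    {"dx": 0,"dy": 0,"dz": 0.0008,"wx": 0,"wy": 0,"wz": 0,"claw": 0.8},
    {"dx": 0,"dy": 0,"dz": 0,"wx": 0,"wy": 0,"wz": 0,"claw": 0.8},
  ],
)

```text
time: 23.45
tool_pos: [500.8, -16.6, 51.2]
tool_rot: [3.138, 0.152, 0.002]
wrist_force: [-0.1, 0.9, -1.5]
grip_width: 52.5
```

Request:
apply_moves(
  motion=[
    {"dx": 0,"dy": 0,"dz": 0.0008,"wx": 0,"wy": 0,"wz": 0,"claw": 0.8},
    {"dx": 0,"dy": 0,"dz": 0,"wx": 0,"wy": 0,"wz": 0,"claw": 0.8},
    {"dx": 0,"dy": 0,"dz": 0,"wx": 0,"wy": 0,"wz": 0,"claw": 0.8},
  ],
)

```text
time: 23.75
tool_pos: [500.8, -16.6, 50.6]
tool_rot: [3.137, 0.151, 0.001]
wrist_force: [-1.5, -0.7, 4.9]
grip_width: 52.5
```

Request:
apply_moves(
  motion=[
    {"dx": 0,"dy": 0,"dz": -0.0015,"wx": 0,"wy": 0,"wz": 0,"claw": 0.8},
    {"dx": 0,"dy": -0.001,"dz": 0,"wx": 0,"wy": 0,"wz": 0,"claw": 0.8},
    {"dx": 0,"dy": 0,"dz": 0,"wx": 0,"wy": 0,"wz": 0,"claw": 0.8},
    {"dx": 0,"dy": 0,"dz": 0.0015,"wx": 0,"wy": 0,"wz": 0,"claw": 0.8},
    {"dx": 0,"dy": 0,"dz": 0,"wx": 0,"wy": 0,"wz": 0,"claw": 0.8},
    {"dx": 0,"dy": 0,"dz": 0,"wx": 0,"wy": 0,"wz": 0,"claw": 0.8},
  ],
)

```text
time: 24.35
tool_pos: [500.4, -15.4, 50.6]
tool_rot: [3.137, 0.152, 0.0]
wrist_force: [-2.5, 0.0, 10.0]
grip_width: 52.3
```

Request:
apply_moves(
  motion=[
    {"dx": 0,"dy": 0,"dz": 0,"wx": 0,"wy": 0,"wz": 0,"claw": 0.1},
    {"dx": 0,"dy": 0,"dz": 0,"wx": 0,"wy": 0,"wz": 0,"claw": 0.1},
    {"dx": 0,"dy": 0,"dz": 0,"wx": 0,"wy": 0,"wz": 0,"claw": 0.1},
    {"dx": 0,"dy": 0,"dz": -0.03,"wx": 0,"wy": 0,"wz": 0,"claw": 0},
    {"dx": 0,"dy": 0,"dz": -0.04,"wx": 0,"wy": 0,"wz": 0,"claw": 0},
    {"dx": 0.0094,"dy": -0.0283,"dz": 0,"wx": 0,"wy": 0,"wz": 0,"claw": 0},
    {"dx": 0.0094,"dy": -0.0283,"dz": 0,"wx": 0,"wy": 0,"wz": 0,"claw": 0},
    {"dx": 0.0094,"dy": -0.0283,"dz": 0,"wx": 0,"wy": 0,"wz": 0,"claw": 0},
    {"dx": 0.0094,"dy": -0.0283,"dz": 0,"wx": 0,"wy": 0,"wz": 0,"claw": 0},
    {"dx": 0.0094,"dy": -0.0283,"dz": 0,"wx": 0,"wy": 0,"wz": 0,"claw": 0},
    {"dx": 0.0094,"dy": -0.0283,"dz": 0,"wx": 0,"wy": 0,"wz": 0,"claw": 0},
    {"dx": 0.0094,"dy": -0.0283,"dz": 0,"wx": 0,"wy": 0,"wz": 0,"claw": 0},
  ],
)

```text
time: 25.55
tool_pos: [546.7, 189.1, 119.6]
tool_rot: [3.138, 0.152, -0.001]
wrist_force: [0.1, -0.4, -0.2]
grip_width: 85.5
```

Request:
apply_moves(
  motion=[
    {"dx": 0.0094,"dy": -0.0283,"dz": 0,"wx": 0,"wy": 0,"wz": 0,"claw": 0},
    {"dx": 0.0094,"dy": -0.0283,"dz": 0,"wx": 0,"wy": 0,"wz": 0,"claw": 0},
    {"dx": 0.0094,"dy": -0.0283,"dz": 0,"wx": 0,"wy": 0,"wz": 0,"claw": 0},
    {"dx": 0,"dy": 0,"dz": 0,"wx": 0,"wy": 0,"wz": -0.1,"claw": 0},
    {"dx": 0,"dy": 0,"dz": 0.03,"wx": 0,"wy": 0,"wz": -0.1,"claw": 0},
    {"dx": 0,"dy": 0,"dz": 0.03,"wx": 0,"wy": 0,"wz": -0.0845,"claw": 0},
    {"dx": 0,"dy": 0,"dz": 0,"wx": 0,"wy": 0,"wz": 0,"claw": 0},
    {"dx": 0,"dy": 0,"dz": 0,"wx": 0,"wy": 0,"wz": 0,"claw": 0},
  ],
)

```text
time: 26.35
tool_pos: [566.3, 275.2, 59.6]
tool_rot: [-3.085, -0.592, 0.002]
wrist_force: [-0.5, -0.5, 0.8]
grip_width: 85.4
```

```bash
python3 - <<'E'
from h import *
from st import go
go(566.5,275,4,21.9)
im,d=snap('top','t13'); crop(im,240,200,300,272,8,'t13c')
import cars
cars.cars('pics/t13.png'); print(); cars.cars('pics/t13.png',z=65)
go(566.5,275,4,21.9)
E
```

```text
t 26.35 tcp [566.3 275.2  59.6] psi 21.72 tilt [-0.0014 -0.0003] w 85.4 F [-0.5 -0.5  0.8]
tool d(m) [0.0002 0.0003 0.0556]
wz(before? after move) -0.0031
[499.9 -19. ] [78.2 48.1] 5.8
[444.9 372.8] [75.6 43.8] 17.5

[499.7 -17.7] [75.2 46.2] 5.8
[446.8 359.1] [72.7 42.1] 17.5
t 26.4 tcp [567.1 275.7  60.8] psi 21.74 tilt [0.0008 0.0007] w 85.4 F [0.3 0.4 0. ]
tool d(m) [-0.0008  0.0005  0.0568]
wz(before? after move) -0.0028
```

View pics/t13c.png

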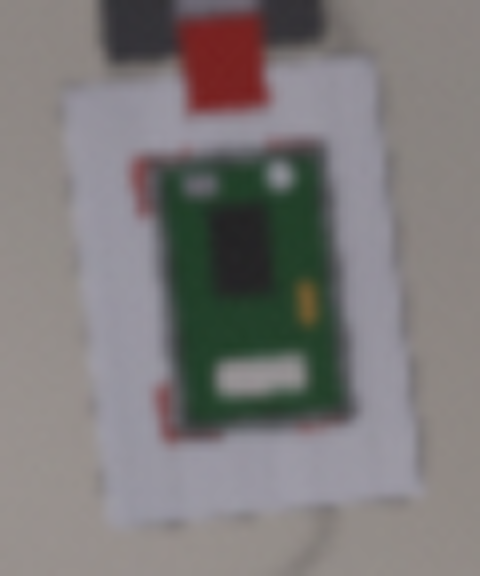

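Request:
apply_moves(
  motion=[
    {"dx": 0,"dy": 0,"dz": 0.025,"wx": 0,"wy": 0,"wz": -0.003,"claw": 0},
    {"dx": 0,"dy": 0,"dz": 0.02,"wx": 0,"wy": 0,"wz": 0,"claw": 0},
    {"dx": 0,"dy": 0,"dz": 0.008,"wx": 0,"wy": 0,"wz": 0,"claw": 0},
    {"dx": 0,"dy": 0,"dz": 0.003,"wx": 0,"wy": 0,"wz": 0,"claw": 0},
    {"dx": 0,"dy": 0,"dz": 0,"wx": 0,"wy": 0,"wz": 0,"claw": 0},
    {"dx": 0,"dy": 0,"dz": 0,"wx": 0,"wy": 0,"wz": 0,"claw": 0.6},
    {"dx": 0,"dy": 0,"dz": 0,"wx": 0,"wy": 0,"wz": 0,"claw": 0.6},
    {"dx": 0,"dy": 0,"dz": 0,"wx": 0,"wy": 0,"wz": 0,"claw": 0.6},
    {"dx": 0,"dy": 0,"dz": 0,"wx": 0,"wy": 0,"wz": 0,"claw": 0.8},
    {"dx": 0,"dy": 0,"dz": 0,"wx": 0,"wy": 0,"wz": 0,"claw": 0.8},
  ],
)

```text
time: 27.4
tool_pos: [567.4, 275.8, 5.2]
tool_rot: [-3.083, -0.6, -0.003]
wrist_force: [-1.9, -0.9, 5.5]
grip_width: 52.0
```

```bash
python3 st.py 566.5 275 4 21.9
```

```text
t 27.4 tcp [567.4 275.8   5.2] psi 22.01 tilt [0.0019 0.0008] w 52.0 F [-1.9 -0.9  5.5]
tool d(m) [-0.0011  0.0004  0.0012]
wz(before? after move) 0.0019
```

Request:
apply_moves(
  motion=[
    {"dx": 0,"dy": 0,"dz": -0.02,"wx": 0,"wy": 0,"wz": 0,"claw": 0.8},
    {"dx": 0,"dy": 0,"dz": -0.04,"wx": 0,"wy": 0,"wz": 0.1,"claw": 0.8},
    {"dx": 0,"dy": 0,"dz": -0.04,"wx": 0,"wy": 0,"wz": 0.1,"claw": 0.8},
    {"dx": 0,"dy": 0,"dz": -0.02,"wx": 0,"wy": 0,"wz": 0.085,"claw": 0.8},
    {"dx": -0.0095,"dy": 0.0283,"dz": 0,"wx": 0,"wy": 0,"wz": 0,"claw": 0.8},
    {"dx": -0.0095,"dy": 0.0283,"dz": 0,"wx": 0,"wy": 0,"wz": 0,"claw": 0.8},
    {"dx": -0.0095,"dy": 0.0283,"dz": 0,"wx": 0,"wy": 0,"wz": 0,"claw": 0.8},
    {"dx": -0.0095,"dy": 0.0283,"dz": 0,"wx": 0,"wy": 0,"wz": 0,"claw": 0.8},
    {"dx": -0.0095,"dy": 0.0283,"dz": 0,"wx": 0,"wy": 0,"wz": 0,"claw": 0.8},
    {"dx": -0.0095,"dy": 0.0283,"dz": 0,"wx": 0,"wy": 0,"wz": 0,"claw": 0.8},
    {"dx": -0.0095,"dy": 0.0283,"dz": 0,"wx": 0,"wy": 0,"wz": 0,"claw": 0.8},
    {"dx": -0.0095,"dy": 0.0283,"dz": 0,"wx": 0,"wy": 0,"wz": 0,"claw": 0.8},
  ],
)

```text
time: 28.6
tool_pos: [512.9, 41.3, 124.0]
tool_rot: [3.138, 0.156, 0.0]
wrist_force: [0.3, -1.2, -1.4]
grip_width: 52.6
```

Request:
apply_moves(
  motion=[
    {"dx": -0.0095,"dy": 0.0283,"dz": 0,"wx": 0,"wy": 0,"wz": 0,"claw": 0.8},
    {"dx": -0.0095,"dy": 0.0283,"dz": 0,"wx": 0,"wy": 0,"wz": 0,"claw": 0.8},
    {"dx": 0,"dy": 0,"dz": 0,"wx": 0,"wy": 0,"wz": 0,"claw": 0.8},
    {"dx": 0,"dy": 0,"dz": 0,"wx": 0,"wy": 0,"wz": 0,"claw": 0.8},
  ],
)

```text
time: 29.0
tool_pos: [500.0, -16.3, 124.0]
tool_rot: [3.138, 0.153, 0.0]
wrist_force: [0.7, 1.2, -1.1]
grip_width: 52.3
```

```bash
python3 - <<'E'
from h import *
from st import go
go(500.2,-15.3,69.5,5.6)
im,d=snap('side','s14'); crop(im,220,155,320,245,8,'s14c')
go(500.2,-15.3,69.5,5.6)
E
```

```text
t 29.0 tcp [500.  -16.3 124. ] psi 5.58 tilt [ 0.0003 -0.    ] w 52.3 F [ 0.7  1.2 -1.1]
tool d(m) [ 0.0003 -0.001   0.0545]
wz(before? after move) -0.0003
t 29.05 tcp [500.2 -15.2 124.1] psi 5.69 tilt [0.0006 0.0004] w 52.0 F [ 0.1 -0.3 -1. ]
tool d(m) [-0.0001  0.0001  0.0546]
wz(before? after move) 0.0016
```

View pics/s14c.png

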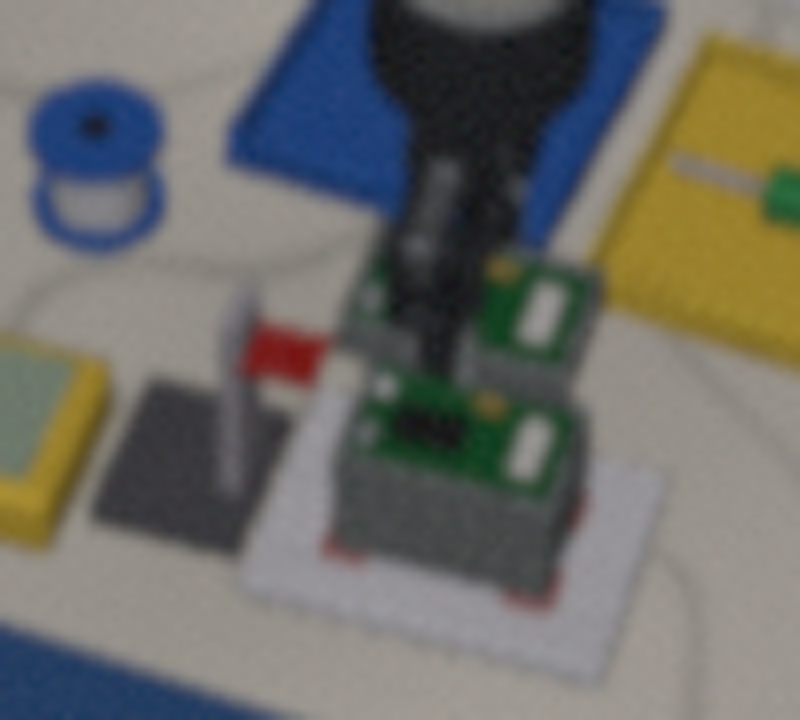

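Request:
apply_moves(
  motion=[
    {"dx": 0,"dy": -0.0004,"dz": 0.025,"wx": 0,"wy": 0,"wz": 0,"claw": 0.8},
    {"dx": 0,"dy": 0,"dz": 0.018,"wx": 0,"wy": 0,"wz": 0,"claw": 0.8},
    {"dx": 0,"dy": 0,"dz": 0.008,"wx": 0,"wy": 0,"wz": 0,"claw": 0.8},
    {"dx": 0,"dy": 0,"dz": 0.003,"wx": 0,"wy": 0,"wz": 0,"claw": 0.8},
    {"dx": 0,"dy": 0,"dz": 0,"wx": 0,"wy": 0,"wz": 0,"claw": 0.8},
    {"dx": 0,"dy": 0,"dz": 0,"wx": 0,"wy": 0,"wz": 0,"claw": 0.8},
    {"dx": 0,"dy": 0,"dz": 0.0008,"wx": 0,"wy": 0,"wz": 0,"claw": 0.8},
    {"dx": 0,"dy": 0,"dz": 0,"wx": 0,"wy": 0,"wz": 0,"claw": 0.8},
  ],
)

```text
time: 29.85
tool_pos: [500.3, -15.4, 69.5]
tool_rot: [3.138, 0.156, 0.001]
wrist_force: [0.1, 0.1, -0.9]
grip_width: 52.5
```

Request:
apply_moves(
  motion=[
    {"dx": 0,"dy": 0,"dz": 0.0008,"wx": 0,"wy": 0,"wz": 0,"claw": 0.8},
    {"dx": 0,"dy": 0,"dz": 0,"wx": 0,"wy": 0,"wz": 0,"claw": 0.8},
    {"dx": 0,"dy": 0,"dz": 0,"wx": 0,"wy": 0,"wz": 0,"claw": 0.8},
  ],
)

```text
time: 30.15
tool_pos: [500.3, -15.4, 69.2]
tool_rot: [3.137, 0.155, 0.001]
wrist_force: [-2.2, 0.1, 7.0]
grip_width: 52.3
```

Request:
apply_moves(
  motion=[
    {"dx": 0,"dy": 0,"dz": 0,"wx": 0,"wy": 0,"wz": 0,"claw": 0.1},
    {"dx": 0,"dy": 0,"dz": 0,"wx": 0,"wy": 0,"wz": 0,"claw": 0.1},
    {"dx": 0,"dy": 0,"dz": 0,"wx": 0,"wy": 0,"wz": 0,"claw": 0.1},
    {"dx": 0,"dy": 0,"dz": -0.03,"wx": 0,"wy": 0,"wz": 0,"claw": 0},
    {"dx": 0,"dy": 0,"dz": -0.04,"wx": 0,"wy": 0,"wz": 0,"claw": 0},
    {"dx": 0,"dy": 0.035,"dz": -0.02,"wx": 0,"wy": 0,"wz": 0,"claw": 0},
    {"dx": 0,"dy": 0.035,"dz": 0,"wx": 0,"wy": 0,"wz": 0,"claw": 0},
    {"dx": 0,"dy": 0.035,"dz": 0,"wx": 0,"wy": 0,"wz": 0,"claw": 0},
    {"dx": 0,"dy": 0.035,"dz": 0,"wx": 0,"wy": 0,"wz": 0,"claw": 0},
    {"dx": 0,"dy": 0.035,"dz": 0,"wx": 0,"wy": 0,"wz": 0,"claw": 0},
    {"dx": 0,"dy": 0,"dz": 0,"wx": 0,"wy": 0,"wz": 0,"claw": 0},
    {"dx": 0,"dy": 0,"dz": 0,"wx": 0,"wy": 0,"wz": 0,"claw": 0},
  ],
)

```text
time: 31.35
tool_pos: [517.0, -190.1, 157.9]
tool_rot: [-3.137, -0.153, 0.001]
wrist_force: [-0.3, 0.7, -0.2]
grip_width: 85.8
```

```bash
python3 - <<'E'
from h import *
from st import go
import cars
go(473,-367,100,-13)
im,d=snap('top','t15'); crop(im,240,200,300,272,8,'t15c'); crop(im,380,215,440,275,8,'t15k')
cars.cars('pics/t15.png',z=83)
im,d=snap('side','s15'); crop(im,220,155,320,245,8,'s15c'); 
cars.cars('pics/s15.png','side',z=83)
im=cv2.imread('pics/side0.png'); crop(im,300,130,345,170,12,'s0k')
E
```

```text
t 31.35 tcp [ 517.  -190.1  157.9] psi 5.57 tilt [-0.0005  0.0004] w 85.8 F [-0.3  0.7 -0.2]
tool d(m) [-0.061   0.1718  0.0578]
wz(before? after move) 0.3241
[564.1 361.6] [71.8 43.2] -10.9
[499.6 -17.4] [76.1 46.3] 5.7
[447.9 352.8] [71.4 43.3] 17.5
[499.1 -17.1] [75.7 44.8] 5.9
[545.7 408.1] [72.4 43.8] -10.7
[430.1 399.1] [71.9 43. ] 17.6
```

View pics/s15c.png

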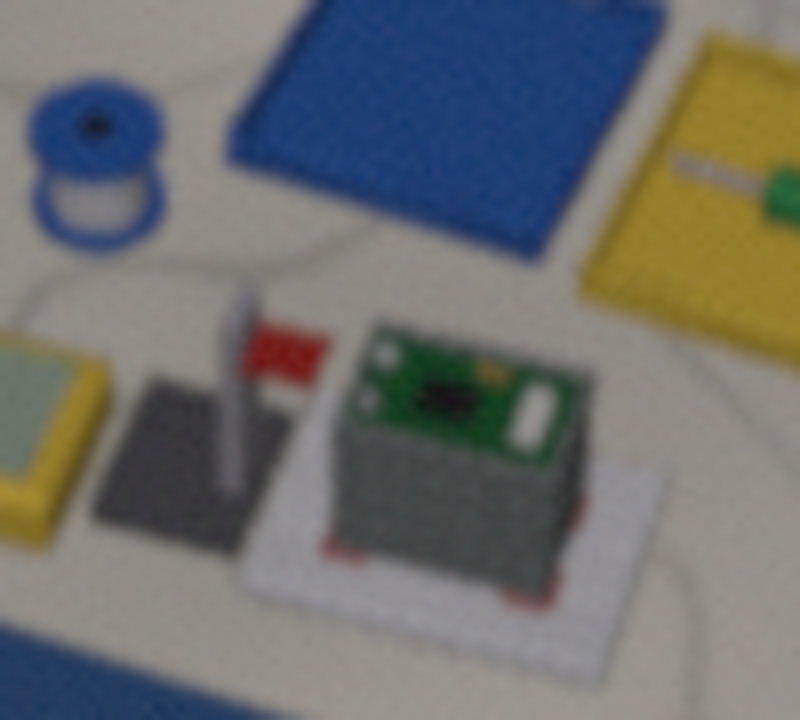

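View pics/t15k.png

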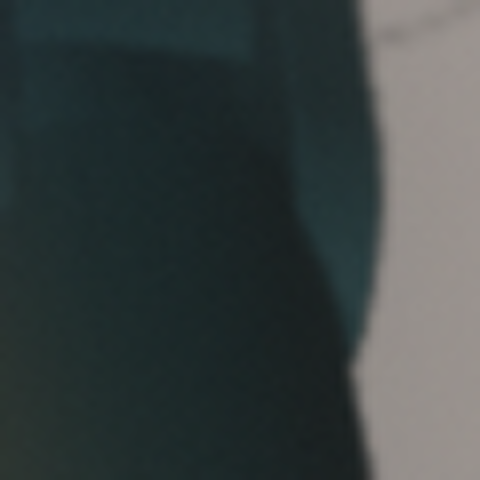

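View pics/s0k.png

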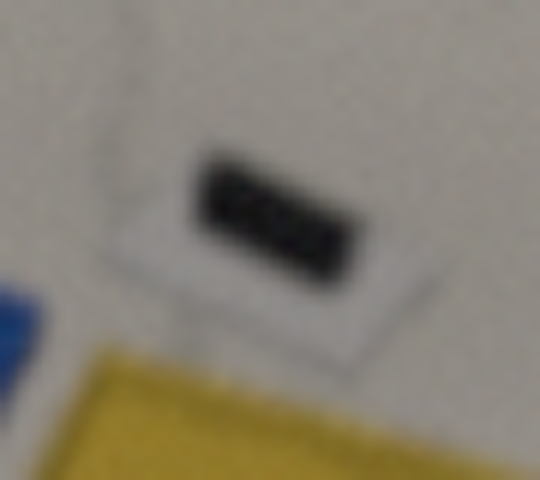

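```bash
python3 - <<'E'
from h import *
im=cv2.imread('pics/t13.png'); crop(im,385,215,435,275,9,'t13k')
i=cv2.resize(im[215:275,385:435],None,fx=9,fy=9,interpolation=cv2.INTER_CUBIC)
g=(i.max(2)<75).astype(np.uint8); ys,xs=np.where(g); P=p2w('top',np.c_[385+(xs+.5)/9-.5,215+(ys+.5)/9-.5],30.)
print(cv2.minAreaRect(P.astype(np.float32)),P.mean(0))
g=(i.max(2)<75)
E
```

```text
((474.09478759765625, -363.8611755371094), (18.641300201416016, 48.045196533203125), 77.59607696533203) [ 473.88418643 -363.89156048]
```

View pics/t13k.png

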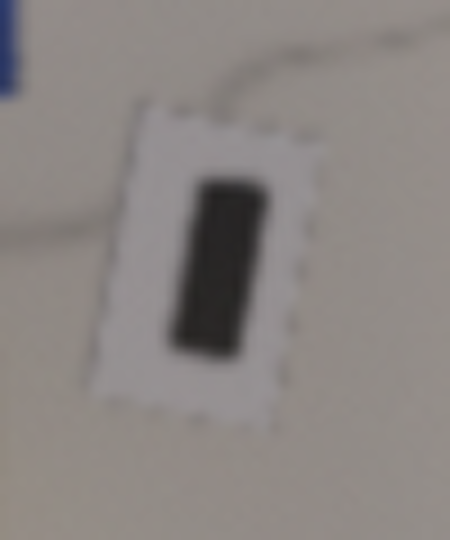

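```bash
python3 - <<'E'
from h import *
P=p2w('top',[(385+(a+.5)/9-.5,215+(b+.5)/9-.5) for a,b in [(140,102),(322,140),(268,425),(92,392)]],8.)
c=P.mean(0); v=(P[0]+P[1]-P[2]-P[3])/2; w=(P[0]+P[3]-P[1]-P[2])/2
print(c,np.hypot(*v),np.hypot(*w),np.degrees(np.arctan2(v[1],v[0])),np.degrees(np.arctan2(-w[0],w[1])))
Q=p2w('side',[(300+(a+.5)/12-.5,130+(b+.5)/12-.5) for a,b in [(110,250),(350,375),(440,268)]],8.); print(Q,(Q[0]+Q[2])/2)
im=cv2.imread('pics/side0.png');i=cv2.resize(im[130:170,300:345],None,fx=12,fy=12,interpolation=cv2.INTER_CUBIC)
g=(i.max(2)<75); ys,xs=np.where(g); P=p2w('side',np.c_[300+(xs+.5)/12-.5,130+(ys+.5)/12-.5],22.); print(cv2.minAreaRect(P.astype(np.float32)))
E
```

```text
[ 474.39003476 -367.11219901] 82.74767783981184 53.25601514451914 -11.797145162046313 -11.946418104671507
[[ 517.0165262  -349.54687193]
 [ 437.62345116 -328.97392967]
 [ 427.69081806 -381.96021656]] [ 472.35367213 -365.75354425]
((474.2015075683594, -365.1214904785156), (27.952600479125977, 53.459442138671875), 75.97570037841797)
```

Request:
apply_moves(
  motion=[
    {"dx": -0.0099,"dy": 0.0283,"dz": 0,"wx": 0,"wy": 0,"wz": 0,"claw": 0.4},
    {"dx": -0.0099,"dy": 0.0283,"dz": 0,"wx": 0,"wy": 0,"wz": 0,"claw": 0.4},
    {"dx": -0.0099,"dy": 0.0283,"dz": 0,"wx": 0,"wy": 0,"wz": 0,"claw": 0.4},
    {"dx": -0.0099,"dy": 0.0283,"dz": 0,"wx": 0,"wy": 0,"wz": 0,"claw": 0.4},
    {"dx": -0.0099,"dy": 0.0283,"dz": 0,"wx": 0,"wy": 0,"wz": 0,"claw": 0.4},
    {"dx": -0.0099,"dy": 0.0283,"dz": 0,"wx": 0,"wy": 0,"wz": 0,"claw": 0.4},
    {"dx": 0,"dy": 0,"dz": 0,"wx": 0,"wy": 0,"wz": 0.107,"claw": 0.4},
    {"dx": 0,"dy": 0,"dz": 0.04,"wx": 0,"wy": 0,"wz": 0.1,"claw": 0.4},
    {"dx": 0,"dy": 0,"dz": 0.04,"wx": 0,"wy": 0,"wz": 0.1,"claw": 0.4},
    {"dx": 0,"dy": 0,"dz": 0,"wx": 0,"wy": 0,"wz": 0,"claw": 0.4},
    {"dx": 0,"dy": 0,"dz": 0,"wx": 0,"wy": 0,"wz": 0,"claw": 0.4},
  ],
)

```text
time: 32.55
tool_pos: [475.7, -362.9, 78.5]
tool_rot: [-3.124, 0.319, 0.001]
wrist_force: [0.0, -0.9, 0.5]
grip_width: 51.6
```

```bash
python3 - <<'E'
from h import *
from st import go
go(474.7,-365,12,-12)
im,d=snap('side','s16'); crop(im,280,100,360,180,8,'s16c')
go(474.7,-365,12,-12)
E
```

```text
t 32.55 tcp [ 475.7 -362.9   78.5] psi -11.64 tilt [-0.0007  0.0011] w 51.6 F [ 0.  -0.9  0.5]
tool d(m) [-0.0005  0.0023  0.0665]
wz(before? after move) 0.0062
t 32.6 tcp [ 476.6 -363.8   79.8] psi -11.69 tilt [ 0.0017 -0.0006] w 51.3 F [ 0.2 -0.1  1. ]
tool d(m) [-0.0017  0.0016  0.0678]
wz(before? after move) 0.0055
```

View pics/s16c.png

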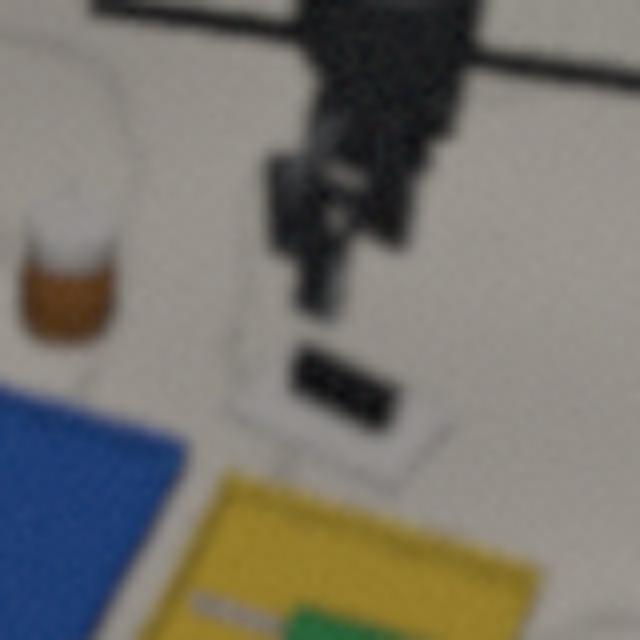

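Request:
apply_moves(
  motion=[
    {"dx": -0.001,"dy": 0.002,"dz": 0.03,"wx": 0,"wy": 0,"wz": 0.006,"claw": 0.4},
    {"dx": 0,"dy": 0,"dz": 0.02,"wx": 0,"wy": 0,"wz": 0,"claw": 0.4},
    {"dx": 0,"dy": 0,"dz": 0.011,"wx": 0,"wy": 0,"wz": 0,"claw": 0.4},
    {"dx": 0,"dy": 0,"dz": 0.005,"wx": 0,"wy": 0,"wz": 0,"claw": 0.4},
    {"dx": 0,"dy": 0,"dz": 0,"wx": 0,"wy": 0,"wz": 0,"claw": 0.4},
    {"dx": 0,"dy": 0,"dz": 0,"wx": 0,"wy": 0,"wz": 0,"claw": 0.4},
  ],
)

```text
time: 33.2
tool_pos: [474.6, -366.5, 13.6]
tool_rot: [3.123, -0.334, 0.003]
wrist_force: [0.1, 0.8, -0.6]
grip_width: 51.4
```

```bash
python3 st.py 474.7 -365 12.5 -12
```

```text
t 33.2 tcp [ 474.6 -366.5   13.6] psi -12.23 tilt [ 0.0017 -0.0012] w 51.4 F [ 0.1  0.8 -0.6]
tool d(m) [-0.0002 -0.0015  0.0011]
wz(before? after move) -0.0039
```

Request:
apply_moves(
  motion=[
    {"dx": 0,"dy": -0.001,"dz": 0,"wx": 0,"wy": 0,"wz": -0.003,"claw": 0.6},
    {"dx": 0,"dy": 0,"dz": 0,"wx": 0,"wy": 0,"wz": 0,"claw": 1},
    {"dx": 0,"dy": 0,"dz": 0,"wx": 0,"wy": 0,"wz": 0,"claw": 1},
    {"dx": 0,"dy": 0,"dz": 0,"wx": 0,"wy": 0,"wz": 0,"claw": 1},
    {"dx": 0,"dy": 0,"dz": 0,"wx": 0,"wy": 0,"wz": 0,"claw": 1},
    {"dx": 0,"dy": 0,"dz": 0,"wx": 0,"wy": 0,"wz": 0,"claw": 1},
  ],
  grip_force=70,
)

```text
time: 33.8
tool_pos: [474.3, -365.3, 13.1]
tool_rot: [3.124, -0.33, 0.001]
wrist_force: [-1.6, 1.6, 6.2]
grip_width: 14.2
```

```bash
python3 - <<'E'
from h import *
from st import go
go(474.7,-365,12,-12)
im,d=snap('side','s17'); crop(im,280,100,360,180,8,'s17c')
E
```

```text
t 33.8 tcp [ 474.3 -365.3   13.1] psi -12.07 tilt [ 0.0007 -0.0006] w 14.2 F [-1.6  1.6  6.2]
tool d(m) [ 0.0003 -0.0003  0.0011]
wz(before? after move) -0.0012
```

View pics/s17c.png

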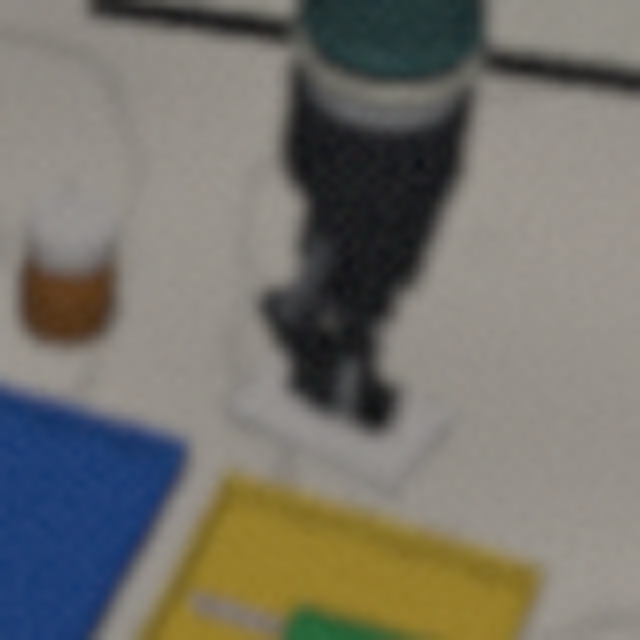

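Request:
apply_moves(
  motion=[
    {"dx": 0,"dy": 0,"dz": -0.02,"wx": 0,"wy": 0,"wz": 0,"claw": 1},
    {"dx": 0,"dy": 0,"dz": -0.03,"wx": 0,"wy": 0,"wz": 0,"claw": 1},
    {"dx": 0,"dy": 0,"dz": -0.04,"wx": 0,"wy": 0,"wz": -0.1,"claw": 1},
    {"dx": 0,"dy": 0,"dz": -0.035,"wx": 0,"wy": 0,"wz": -0.1,"claw": 1},
    {"dx": 0,"dy": 0,"dz": 0,"wx": 0,"wy": 0,"wz": -0.109,"claw": 1},
    {"dx": 0.005,"dy": -0.0288,"dz": 0,"wx": 0,"wy": 0,"wz": 0,"claw": 1},
    {"dx": 0.005,"dy": -0.0288,"dz": 0,"wx": 0,"wy": 0,"wz": 0,"claw": 1},
    {"dx": 0.005,"dy": -0.0288,"dz": 0,"wx": 0,"wy": 0,"wz": 0,"claw": 1},
    {"dx": 0.005,"dy": -0.0288,"dz": 0,"wx": 0,"wy": 0,"wz": 0,"claw": 1},
    {"dx": 0.005,"dy": -0.0288,"dz": 0,"wx": 0,"wy": 0,"wz": 0,"claw": 1},
    {"dx": 0.005,"dy": -0.0288,"dz": 0,"wx": 0,"wy": 0,"wz": 0,"claw": 1},
    {"dx": 0.005,"dy": -0.0288,"dz": 0,"wx": 0,"wy": 0,"wz": 0,"claw": 1},
  ],
)

```text
time: 35.05
tool_pos: [488.6, -159.9, 137.1]
tool_rot: [-3.138, -0.154, 0.001]
wrist_force: [0.6, 0.2, -1.7]
grip_width: 14.2
```

Request:
apply_moves(
  motion=[
    {"dx": 0.005,"dy": -0.0288,"dz": 0,"wx": 0,"wy": 0,"wz": 0,"claw": 1},
    {"dx": 0.005,"dy": -0.0288,"dz": 0,"wx": 0,"wy": 0,"wz": 0,"claw": 1},
    {"dx": 0.005,"dy": -0.0288,"dz": 0,"wx": 0,"wy": 0,"wz": 0,"claw": 1},
    {"dx": 0.005,"dy": -0.0288,"dz": 0,"wx": 0,"wy": 0,"wz": 0,"claw": 1},
    {"dx": 0.005,"dy": -0.0288,"dz": 0,"wx": 0,"wy": 0,"wz": 0,"claw": 1},
    {"dx": 0,"dy": 0,"dz": 0,"wx": 0,"wy": 0,"wz": 0,"claw": 1},
    {"dx": 0,"dy": 0,"dz": 0,"wx": 0,"wy": 0,"wz": 0,"claw": 1},
  ],
)

```text
time: 35.75
tool_pos: [499.4, -14.8, 137.1]
tool_rot: [3.137, 0.157, -0.001]
wrist_force: [0.1, -0.3, -1.1]
grip_width: 14.2
```

```bash
python3 - <<'E'
from h import *
from st import go
go(500,-15.4,96,5.7)
im,d=snap('side','s18'); crop(im,220,130,320,220,8,'s18c')
go(500,-15.4,96,5.7)
E
```

```text
t 35.75 tcp [499.4 -14.8 137.1] psi 5.73 tilt [-0.0005 -0.0003] w 14.2 F [ 0.1 -0.3 -1.1]
tool d(m) [0.0005 0.0006 0.0411]
wz(before? after move) 0.0005
t 35.8 tcp [499.4 -15.9 137. ] psi 5.62 tilt [-0.0006 -0.0006] w 14.5 F [-0.4 -0.4 -1.5]
tool d(m) [ 0.0006 -0.0004  0.041 ]
wz(before? after move) -0.0014
```

View pics/s18c.png

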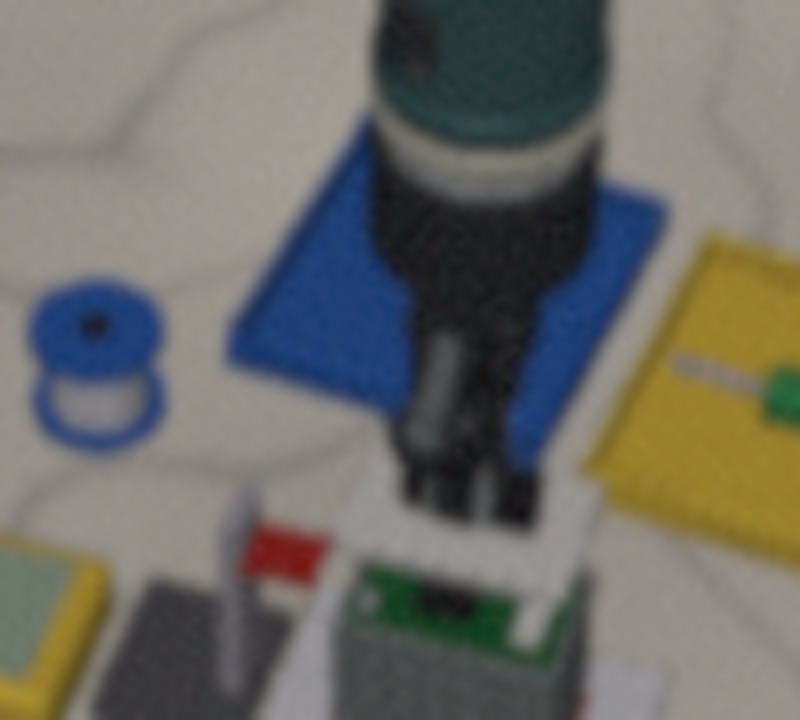

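Request:
apply_moves(
  motion=[
    {"dx": 0.0005,"dy": 0,"dz": 0.02,"wx": 0,"wy": 0,"wz": 0,"claw": 1},
    {"dx": 0,"dy": 0,"dz": 0.012,"wx": 0,"wy": 0,"wz": 0,"claw": 1},
    {"dx": 0,"dy": 0,"dz": 0.006,"wx": 0,"wy": 0,"wz": 0,"claw": 1},
    {"dx": 0,"dy": 0,"dz": 0.001,"wx": 0,"wy": 0,"wz": 0,"claw": 1},
    {"dx": 0,"dy": 0,"dz": 0,"wx": 0,"wy": 0,"wz": 0,"claw": 1},
    {"dx": 0,"dy": 0,"dz": 0,"wx": 0,"wy": 0,"wz": 0,"claw": 1},
  ],
)

```text
time: 36.4
tool_pos: [500.6, -15.3, 98.7]
tool_rot: [3.138, 0.154, 0.001]
wrist_force: [-0.1, 0.7, -1.5]
grip_width: 14.5
```

Request:
apply_moves(
  motion=[
    {"dx": 0,"dy": 0,"dz": 0.0008,"wx": 0,"wy": 0,"wz": 0,"claw": 1},
    {"dx": 0,"dy": 0,"dz": 0,"wx": 0,"wy": 0,"wz": 0,"claw": 1},
    {"dx": 0,"dy": 0,"dz": 0,"wx": 0,"wy": 0,"wz": 0,"claw": 1},
  ],
)

```text
time: 36.7
tool_pos: [500.3, -15.2, 97.6]
tool_rot: [3.138, 0.154, 0.0]
wrist_force: [-0.7, -0.3, -2.0]
grip_width: 14.4
```

Request:
apply_moves(
  motion=[
    {"dx": 0,"dy": 0,"dz": 0.0008,"wx": 0,"wy": 0,"wz": 0,"claw": 1},
    {"dx": 0,"dy": 0,"dz": 0,"wx": 0,"wy": 0,"wz": 0,"claw": 1},
    {"dx": 0,"dy": 0,"dz": 0,"wx": 0,"wy": 0,"wz": 0,"claw": 1},
  ],
)

```text
time: 37.0
tool_pos: [500.4, -15.2, 97.1]
tool_rot: [3.138, 0.154, 0.001]
wrist_force: [-2.1, -0.1, 4.9]
grip_width: 14.0
```

Request:
apply_moves(
  motion=[
    {"dx": 0,"dy": 0,"dz": 0,"wx": 0,"wy": 0,"wz": 0,"claw": 0.4},
    {"dx": 0,"dy": 0,"dz": 0,"wx": 0,"wy": 0,"wz": 0,"claw": 0.4},
    {"dx": 0,"dy": 0,"dz": 0,"wx": 0,"wy": 0,"wz": 0,"claw": 0.4},
    {"dx": 0,"dy": 0,"dz": -0.02,"wx": 0,"wy": 0,"wz": 0,"claw": 0.4},
    {"dx": 0,"dy": 0,"dz": -0.04,"wx": 0,"wy": 0,"wz": 0,"claw": 0},
    {"dx": 0.0082,"dy": -0.03,"dz": 0,"wx": 0,"wy": 0,"wz": 0,"claw": 0},
    {"dx": 0.0082,"dy": -0.03,"dz": 0,"wx": 0,"wy": 0,"wz": 0,"claw": 0},
    {"dx": 0.0082,"dy": -0.03,"dz": 0,"wx": 0,"wy": 0,"wz": 0,"claw": 0},
    {"dx": 0.0082,"dy": -0.03,"dz": 0,"wx": 0,"wy": 0,"wz": 0,"claw": 0},
    {"dx": 0.0082,"dy": -0.03,"dz": 0,"wx": 0,"wy": 0,"wz": 0,"claw": 0},
    {"dx": 0.0082,"dy": -0.03,"dz": 0,"wx": 0,"wy": 0,"wz": 0,"claw": 0},
    {"dx": 0.0082,"dy": -0.03,"dz": 0,"wx": 0,"wy": 0,"wz": 0,"claw": 0},
  ],
)

```text
time: 38.2
tool_pos: [536.8, 200.5, 156.4]
tool_rot: [3.138, 0.154, -0.0]
wrist_force: [0.3, 1.7, -0.6]
grip_width: 85.6
```

Request:
apply_moves(
  motion=[
    {"dx": 0.0082,"dy": -0.03,"dz": 0,"wx": 0,"wy": 0,"wz": 0,"claw": 0},
    {"dx": 0.0082,"dy": -0.03,"dz": 0,"wx": 0,"wy": 0,"wz": 0,"claw": 0},
    {"dx": 0.0082,"dy": -0.03,"dz": 0,"wx": 0,"wy": 0,"wz": 0,"claw": 0},
    {"dx": 0.0082,"dy": -0.03,"dz": 0,"wx": 0,"wy": 0,"wz": 0,"claw": 0},
    {"dx": 0.0082,"dy": -0.03,"dz": 0,"wx": 0,"wy": 0,"wz": 0,"claw": 0},
    {"dx": 0.0082,"dy": -0.03,"dz": 0,"wx": 0,"wy": 0,"wz": 0,"claw": 0},
    {"dx": 0,"dy": 0,"dz": 0.02,"wx": 0,"wy": 0,"wz": 0.1,"claw": 0},
    {"dx": 0,"dy": 0,"dz": 0.03,"wx": 0,"wy": 0,"wz": 0.1,"claw": 0},
    {"dx": 0,"dy": 0,"dz": 0.04,"wx": 0,"wy": 0,"wz": 0.09,"claw": 0},
    {"dx": 0,"dy": 0,"dz": 0,"wx": 0,"wy": 0,"wz": 0,"claw": 0},
    {"dx": 0,"dy": 0,"dz": 0,"wx": 0,"wy": 0,"wz": 0,"claw": 0},
  ],
)

```text
time: 39.3
tool_pos: [567.7, 383.4, 66.4]
tool_rot: [3.127, -0.297, -0.002]
wrist_force: [1.1, 0.2, 0.7]
grip_width: 85.4
```

```bash
python3 - <<'E'
from h import *
from st import go
go(568.2,383.2,4,-11)
im,d=snap('top','t19'); crop(im,240,195,300,267,8,'t19c')
im,d=snap('side','s19'); crop(im,130,100,320,300,3.6,'s19c')
go(568.2,383.2,4,-11)
E
```

```text
t 39.3 tcp [567.7 383.4  66.4] psi -10.85 tilt [-0.0014 -0.0007] w 85.4 F [1.1 0.2 0.7]
tool d(m) [ 0.0006 -0.      0.0624]
wz(before? after move) 0.0026
t 39.4 tcp [569.1 384.4  68.9] psi -10.91 tilt [0.0024 0.0022] w 85.0 F [-0.5  0.2  0.1]
tool d(m) [-0.0008  0.0016  0.0649]
wz(before? after move) 0.0016
```

View pics/t19c.png

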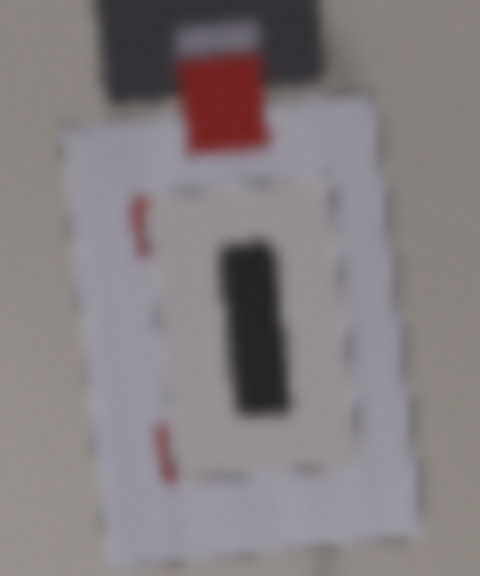

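View pics/s19c.png

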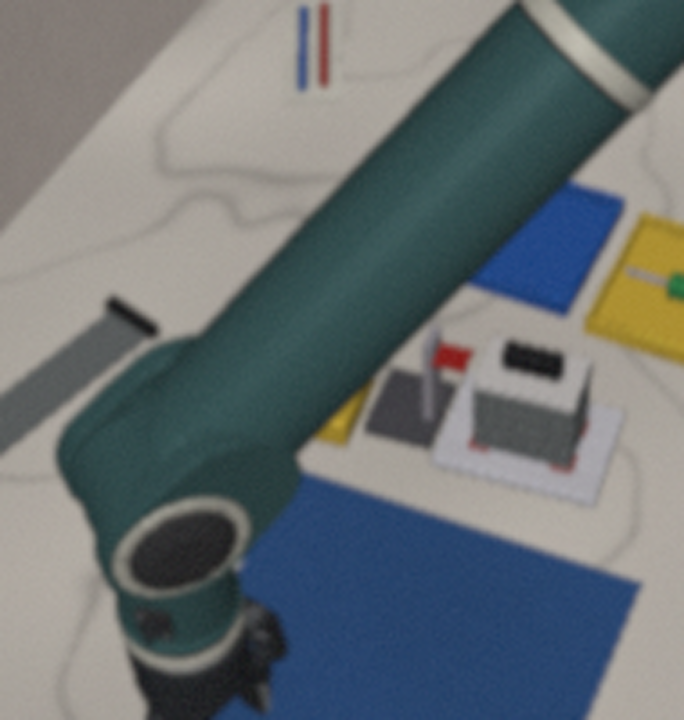

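Request:
apply_moves(
  motion=[
    {"dx": 0,"dy": 0.0005,"dz": 0.03,"wx": 0,"wy": 0,"wz": 0.002,"claw": 0},
    {"dx": 0,"dy": 0,"dz": 0.02,"wx": 0,"wy": 0,"wz": 0,"claw": 0},
    {"dx": 0,"dy": 0,"dz": 0.01,"wx": 0,"wy": 0,"wz": 0,"claw": 0},
    {"dx": 0,"dy": 0,"dz": 0,"wx": 0,"wy": 0,"wz": 0,"claw": 0},
    {"dx": 0,"dy": 0,"dz": 0,"wx": 0,"wy": 0,"wz": 0,"claw": 0},
  ],
)

```text
time: 39.9
tool_pos: [568.3, 383.3, 7.3]
tool_rot: [-3.126, 0.304, -0.001]
wrist_force: [0.1, 0.0, 0.4]
grip_width: 85.5
```

```bash
python3 st.py 568.2 383.2 4 -11
```

```text
t 39.9 tcp [568.3 383.3   7.3] psi -11.09 tilt [0.0006 0.0007] w 85.5 F [0.1 0.  0.4]
tool d(m) [-0.0001  0.0001  0.0033]
wz(before? after move) -0.0016
```

Request:
apply_moves(
  motion=[
    {"dx": 0,"dy": 0,"dz": 0.003,"wx": 0,"wy": 0,"wz": 0,"claw": 0},
    {"dx": 0,"dy": 0,"dz": 0,"wx": 0,"wy": 0,"wz": 0,"claw": 0.6},
    {"dx": 0,"dy": 0,"dz": 0,"wx": 0,"wy": 0,"wz": 0,"claw": 0.6},
    {"dx": 0,"dy": 0,"dz": 0,"wx": 0,"wy": 0,"wz": 0,"claw": 0.6},
    {"dx": 0,"dy": 0,"dz": 0,"wx": 0,"wy": 0,"wz": 0,"claw": 0.8},
    {"dx": 0,"dy": 0,"dz": 0,"wx": 0,"wy": 0,"wz": 0,"claw": 0.8},
  ],
)

```text
time: 40.5
tool_pos: [568.5, 383.4, 4.6]
tool_rot: [-3.126, 0.304, -0.002]
wrist_force: [0.3, -0.2, 5.8]
grip_width: 52.0
```

```bash
python3 st.py 568.2 383.2 4 -11
```

```text
t 40.5 tcp [568.5 383.4   4.6] psi -11.1 tilt [0.0013 0.0009] w 52.0 F [ 0.3 -0.2  5.8]
tool d(m) [-0.0003  0.0002  0.0006]
wz(before? after move) -0.0017
```

Request:
apply_moves(
  motion=[
    {"dx": 0,"dy": 0,"dz": -0.02,"wx": 0,"wy": 0,"wz": 0,"claw": 0.8},
    {"dx": 0,"dy": 0,"dz": -0.04,"wx": 0,"wy": 0,"wz": 0,"claw": 0.8},
    {"dx": 0,"dy": 0,"dz": -0.04,"wx": 0,"wy": 0,"wz": -0.1,"claw": 0.8},
    {"dx": 0,"dy": 0,"dz": -0.03,"wx": 0,"wy": 0,"wz": -0.094,"claw": 0.8},
    {"dx": -0.0195,"dy": 0.033,"dz": 0,"wx": 0,"wy": 0,"wz": 0,"claw": 0.8},
    {"dx": -0.0195,"dy": 0.033,"dz": 0,"wx": 0,"wy": 0,"wz": 0,"claw": 0.8},
    {"dx": -0.0195,"dy": 0.033,"dz": 0,"wx": 0,"wy": 0,"wz": 0,"claw": 0.8},
    {"dx": -0.0195,"dy": 0.033,"dz": 0,"wx": 0,"wy": 0,"wz": 0,"claw": 0.8},
    {"dx": -0.0195,"dy": 0.033,"dz": 0,"wx": 0,"wy": 0,"wz": 0,"claw": 0.8},
    {"dx": -0.0195,"dy": 0.033,"dz": 0,"wx": 0,"wy": 0,"wz": 0,"claw": 0.8},
    {"dx": -0.0195,"dy": 0.033,"dz": 0,"wx": 0,"wy": 0,"wz": 0,"claw": 0.8},
    {"dx": -0.0195,"dy": 0.033,"dz": 0,"wx": 0,"wy": 0,"wz": 0,"claw": 0.8},
  ],
)

```text
time: 41.7
tool_pos: [411.0, 117.4, 134.3]
tool_rot: [3.141, 0.001, 0.001]
wrist_force: [0.2, -0.6, -0.1]
grip_width: 52.1
```

```bash
python3 st.py 412 -130 130 0
```

```text
t 41.7 tcp [411.  117.4 134.3] psi 0.02 tilt [ 0.0007 -0.0006] w 52.1 F [ 0.2 -0.6 -0.1]
tool d(m) [0.0009 0.2474 0.0045]
wz(before? after move) 0.0003
```

Request:
apply_moves(
  motion=[
    {"dx": 0,"dy": 0.031,"dz": 0,"wx": 0,"wy": 0,"wz": 0,"claw": 0.8},
    {"dx": 0,"dy": 0.031,"dz": 0,"wx": 0,"wy": 0,"wz": 0,"claw": 0.8},
    {"dx": 0,"dy": 0.031,"dz": 0,"wx": 0,"wy": 0,"wz": 0,"claw": 0.8},
    {"dx": 0,"dy": 0.031,"dz": 0,"wx": 0,"wy": 0,"wz": 0,"claw": 0.8},
    {"dx": 0,"dy": 0.031,"dz": 0,"wx": 0,"wy": 0,"wz": 0,"claw": 0.8},
    {"dx": 0,"dy": 0.031,"dz": 0,"wx": 0,"wy": 0,"wz": 0,"claw": 0.8},
    {"dx": 0,"dy": 0.031,"dz": 0,"wx": 0,"wy": 0,"wz": 0,"claw": 0.8},
    {"dx": 0,"dy": 0.031,"dz": 0,"wx": 0,"wy": 0,"wz": 0,"claw": 0.8},
    {"dx": 0.02,"dy": 0.012,"dz": 0,"wx": 0,"wy": 0,"wz": 0,"claw": 0.8},
    {"dx": 0.03,"dy": 0.017,"dz": 0,"wx": 0,"wy": 0,"wz": 0,"claw": 0.8},
    {"dx": 0.03,"dy": 0.017,"dz": 0,"wx": 0,"wy": 0,"wz": 0,"claw": 0.8},
    {"dx": 0.03,"dy": 0.017,"dz": 0,"wx": 0,"wy": 0,"wz": 0,"claw": 0.8},
  ],
)

```text
time: 42.9
tool_pos: [522.9, -192.9, 134.5]
tool_rot: [3.141, -0.0, 0.0]
wrist_force: [0.2, 0.2, -0.6]
grip_width: 52.4
```

Request:
apply_moves(
  motion=[
    {"dx": 0.03,"dy": 0.017,"dz": 0,"wx": 0,"wy": 0,"wz": 0,"claw": 0.8},
    {"dx": 0.03,"dy": 0.017,"dz": 0,"wx": 0,"wy": 0,"wz": 0,"claw": 0.8},
    {"dx": 0.01,"dy": 0.007,"dz": 0.02,"wx": 0,"wy": 0,"wz": 0,"claw": 0.8},
    {"dx": 0,"dy": 0,"dz": 0.04,"wx": 0,"wy": 0,"wz": 0,"claw": 0.8},
    {"dx": 0,"dy": 0,"dz": 0,"wx": 0,"wy": 0,"wz": 0,"claw": 0.8},
    {"dx": 0,"dy": 0,"dz": 0,"wx": 0,"wy": 0,"wz": 0,"claw": 0.8},
  ],
)

```text
time: 43.5
tool_pos: [591.4, -232.6, 73.9]
tool_rot: [-3.141, -0.001, 0.003]
wrist_force: [-0.6, -0.1, -1.5]
grip_width: 52.3
```

```bash
python3 - <<'E'
from h import *
from st import go
im,d=snap('side','s20'); crop(im,200,100,370,250,4.5,'s20c')
go(593.7,-234,7,0)
E
```

```text
t 43.55 tcp [ 592.6 -233.    75.2] psi 0.04 tilt [ 0.0011 -0.0002] w 51.8 F [ 0.2 -0.3  0.4]
tool d(m) [0.0011 0.001  0.0682]
wz(before? after move) 0.0006
```

View pics/s20c.png

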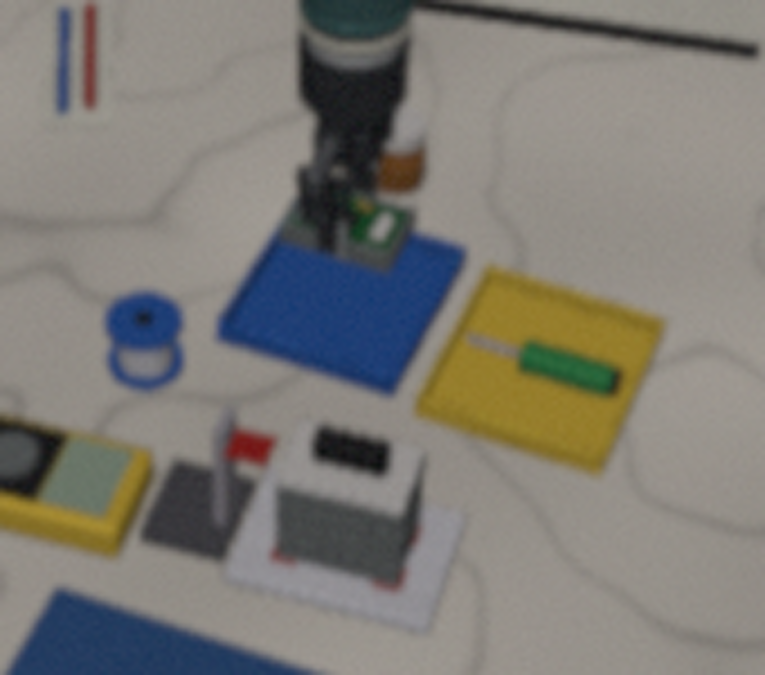

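Request:
apply_moves(
  motion=[
    {"dx": 0.001,"dy": 0.001,"dz": 0.03,"wx": 0,"wy": 0,"wz": 0,"claw": 0.8},
    {"dx": 0,"dy": 0,"dz": 0.02,"wx": 0,"wy": 0,"wz": 0,"claw": 0.8},
    {"dx": 0,"dy": 0,"dz": 0.01,"wx": 0,"wy": 0,"wz": 0,"claw": 0.8},
    {"dx": 0,"dy": 0,"dz": 0.006,"wx": 0,"wy": 0,"wz": 0,"claw": 0.8},
    {"dx": 0,"dy": 0,"dz": 0,"wx": 0,"wy": 0,"wz": 0,"claw": 0.8},
    {"dx": 0,"dy": 0,"dz": 0,"wx": 0,"wy": 0,"wz": 0,"claw": 0.8},
  ],
)

```text
time: 44.15
tool_pos: [594.0, -234.4, 9.0]
tool_rot: [3.141, 0.0, 0.003]
wrist_force: [-0.6, 0.1, -0.6]
grip_width: 51.6
```

Request:
apply_moves(
  motion=[
    {"dx": 0,"dy": 0,"dz": 0.0015,"wx": 0,"wy": 0,"wz": 0,"claw": 0.8},
    {"dx": 0,"dy": 0,"dz": 0.001,"wx": 0,"wy": 0,"wz": 0,"claw": 0.8},
    {"dx": 0,"dy": 0,"dz": 0,"wx": 0,"wy": 0,"wz": 0,"claw": 0.8},
    {"dx": 0,"dy": 0,"dz": 0,"wx": 0,"wy": 0,"wz": 0,"claw": 0.8},
  ],
)

```text
time: 44.55
tool_pos: [593.8, -234.4, 6.6]
tool_rot: [3.141, 0.0, 0.002]
wrist_force: [-1.3, 1.2, 3.9]
grip_width: 52.2
```

Request:
apply_moves(
  motion=[
    {"dx": 0,"dy": 0,"dz": 0,"wx": 0,"wy": 0,"wz": 0,"claw": 0.1},
    {"dx": 0,"dy": 0,"dz": 0,"wx": 0,"wy": 0,"wz": 0,"claw": 0.1},
    {"dx": 0,"dy": 0,"dz": 0,"wx": 0,"wy": 0,"wz": 0,"claw": 0.1},
    {"dx": 0,"dy": 0,"dz": -0.03,"wx": 0,"wy": 0,"wz": 0,"claw": 0},
    {"dx": 0,"dy": 0,"dz": -0.045,"wx": 0,"wy": 0,"wz": 0,"claw": 0},
    {"dx": 0,"dy": 0,"dz": -0.045,"wx": 0,"wy": 0,"wz": 0,"claw": 0},
    {"dx": -0.0074,"dy": -0.03,"dz": -0.04,"wx": 0,"wy": 0,"wz": 0,"claw": 0},
    {"dx": -0.0074,"dy": -0.03,"dz": 0,"wx": 0,"wy": 0,"wz": 0,"claw": 0},
    {"dx": -0.0074,"dy": -0.03,"dz": 0,"wx": 0,"wy": 0,"wz": 0,"claw": 0},
    {"dx": -0.0074,"dy": -0.03,"dz": 0,"wx": 0,"wy": 0,"wz": 0,"claw": 0},
    {"dx": -0.0074,"dy": -0.03,"dz": 0,"wx": 0,"wy": 0,"wz": 0,"claw": 0},
    {"dx": -0.0074,"dy": -0.03,"dz": 0,"wx": 0,"wy": 0,"wz": 0,"claw": 0},
  ],
)

```text
time: 45.75
tool_pos: [548.3, -53.3, 164.8]
tool_rot: [3.141, 0.0, 0.0]
wrist_force: [0.4, -0.3, -0.1]
grip_width: 85.4
```

Request:
apply_moves(
  motion=[
    {"dx": -0.0074,"dy": -0.031,"dz": 0,"wx": 0,"wy": 0,"wz": 0,"claw": 0},
    {"dx": -0.0074,"dy": -0.031,"dz": 0,"wx": 0,"wy": 0,"wz": 0,"claw": 0},
    {"dx": -0.0074,"dy": -0.031,"dz": 0,"wx": 0,"wy": 0,"wz": 0,"claw": 0},
    {"dx": -0.0074,"dy": -0.031,"dz": 0,"wx": 0,"wy": 0,"wz": 0,"claw": 0},
    {"dx": -0.0074,"dy": -0.031,"dz": 0,"wx": 0,"wy": 0,"wz": 0,"claw": 0},
    {"dx": -0.0074,"dy": -0.031,"dz": 0,"wx": 0,"wy": 0,"wz": 0,"claw": 0},
    {"dx": -0.0074,"dy": -0.031,"dz": 0,"wx": 0,"wy": 0,"wz": 0,"claw": 0},
    {"dx": -0.0074,"dy": -0.031,"dz": 0,"wx": 0,"wy": 0,"wz": 0,"claw": 0},
    {"dx": -0.0074,"dy": -0.031,"dz": 0,"wx": 0,"wy": 0,"wz": 0,"claw": 0},
    {"dx": -0.0074,"dy": -0.031,"dz": 0,"wx": 0,"wy": 0,"wz": 0,"claw": 0},
    {"dx": -0.0074,"dy": -0.031,"dz": 0,"wx": 0,"wy": 0,"wz": 0,"claw": 0},
    {"dx": -0.0074,"dy": -0.031,"dz": 0,"wx": 0,"wy": 0,"wz": 0,"claw": 0},
  ],
)

```text
time: 46.95
tool_pos: [459.4, 318.7, 164.7]
tool_rot: [3.141, 0.0, 0.0]
wrist_force: [1.2, 0.9, -0.4]
grip_width: 85.5
```

```bash
python3 st.py 445.6 373.6 4 17.6
```

```text
t 46.95 tcp [459.4 318.7 164.7] psi 0.01 tilt [ 0.0001 -0.0001] w 85.5 F [ 1.2  0.9 -0.4]
tool d(m) [-0.0138 -0.055   0.1607]
wz(before? after move) -0.307
```

Request:
apply_moves(
  motion=[
    {"dx": -0.007,"dy": -0.026,"dz": 0,"wx": 0,"wy": 0,"wz": 0,"claw": 0},
    {"dx": -0.006,"dy": -0.026,"dz": 0,"wx": 0,"wy": 0,"wz": 0,"claw": 0},
    {"dx": 0,"dy": 0,"dz": 0.02,"wx": 0,"wy": 0,"wz": -0.107,"claw": 0},
    {"dx": 0,"dy": 0,"dz": 0.04,"wx": 0,"wy": 0,"wz": -0.1,"claw": 0},
    {"dx": 0,"dy": 0,"dz": 0.04,"wx": 0,"wy": 0,"wz": -0.1,"claw": 0},
    {"dx": 0,"dy": 0,"dz": 0,"wx": 0,"wy": 0,"wz": 0,"claw": 0},
    {"dx": 0,"dy": 0,"dz": 0,"wx": 0,"wy": 0,"wz": 0,"claw": 0},
  ],
)

```text
time: 47.65
tool_pos: [446.6, 369.6, 64.8]
tool_rot: [3.105, 0.477, -0.002]
wrist_force: [-0.8, 0.1, 0.1]
grip_width: 85.2
```

```bash
python3 - <<'E'
from h import *
from st import go
im,d=snap('top','t21'); crop(im,230,150,430,300,4,'t21c')
go(445.6,373.6,4,17.6)
E
```

```text
t 47.7 tcp [447.5 370.3  66.2] psi 17.48 tilt [0.0012 0.0014] w 85.5 F [ 0.5 -0.1  0.8]
tool d(m) [-0.0009 -0.0036  0.0622]
wz(before? after move) -0.002
```

View pics/t21c.png

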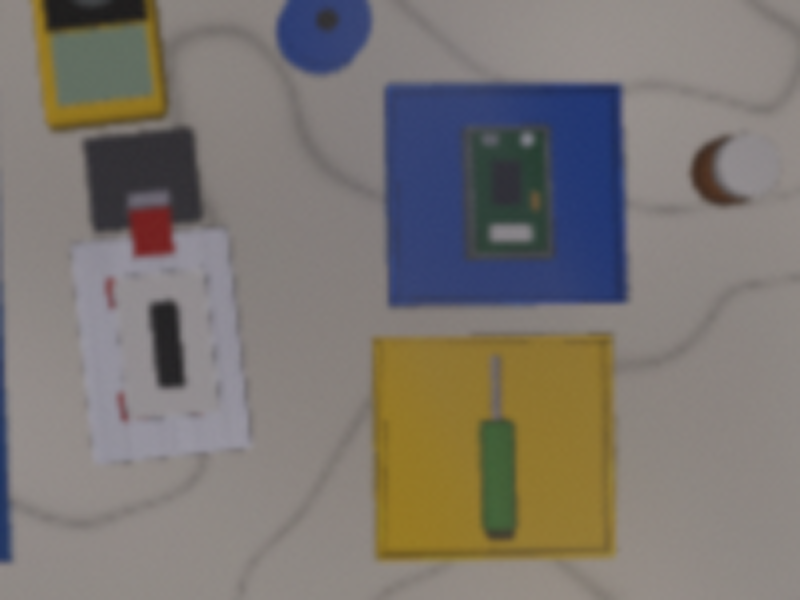

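Request:
apply_moves(
  motion=[
    {"dx": -0.0006,"dy": -0.0036,"dz": 0.03,"wx": 0,"wy": 0,"wz": -0.002,"claw": 0},
    {"dx": 0,"dy": 0,"dz": 0.02,"wx": 0,"wy": 0,"wz": 0,"claw": 0},
    {"dx": 0,"dy": 0,"dz": 0.008,"wx": 0,"wy": 0,"wz": 0,"claw": 0},
    {"dx": 0,"dy": 0,"dz": 0.003,"wx": 0,"wy": 0,"wz": 0,"claw": 0},
    {"dx": 0,"dy": 0,"dz": 0,"wx": 0,"wy": 0,"wz": 0,"claw": 0},
    {"dx": 0,"dy": 0,"dz": 0,"wx": 0,"wy": 0,"wz": 0,"claw": 0.6},
    {"dx": 0,"dy": 0,"dz": 0,"wx": 0,"wy": 0,"wz": 0,"claw": 0.6},
    {"dx": 0,"dy": 0,"dz": 0,"wx": 0,"wy": 0,"wz": 0,"claw": 0.6},
    {"dx": 0,"dy": 0,"dz": 0,"wx": 0,"wy": 0,"wz": 0,"claw": 0.8},
    {"dx": 0,"dy": 0,"dz": 0,"wx": 0,"wy": 0,"wz": 0,"claw": 0.8},
  ],
)

```text
time: 48.7
tool_pos: [445.9, 373.5, 5.2]
tool_rot: [-3.103, -0.483, -0.003]
wrist_force: [-0.4, -1.0, 5.5]
grip_width: 52.2
```

```bash
python3 st.py 445.6 373.6 4 17.6
```

```text
t 48.7 tcp [445.9 373.5   5.2] psi 17.71 tilt [0.0017 0.0012] w 52.2 F [-0.4 -1.   5.5]
tool d(m) [-0.0002 -0.0002  0.0012]
wz(before? after move) 0.0019
```

Request:
apply_moves(
  motion=[
    {"dx": 0,"dy": 0,"dz": -0.02,"wx": 0,"wy": 0,"wz": 0,"claw": 0.8},
    {"dx": 0,"dy": 0,"dz": -0.04,"wx": 0,"wy": 0,"wz": 0.109,"claw": 0.8},
    {"dx": 0,"dy": 0,"dz": -0.04,"wx": 0,"wy": 0,"wz": 0.1,"claw": 0.8},
    {"dx": 0,"dy": 0,"dz": -0.03,"wx": 0,"wy": 0,"wz": 0.1,"claw": 0.8},
    {"dx": -0.0042,"dy": 0.0317,"dz": 0,"wx": 0,"wy": 0,"wz": 0,"claw": 0.8},
    {"dx": -0.0042,"dy": 0.0317,"dz": 0,"wx": 0,"wy": 0,"wz": 0,"claw": 0.8},
    {"dx": -0.0042,"dy": 0.0317,"dz": 0,"wx": 0,"wy": 0,"wz": 0,"claw": 0.8},
    {"dx": -0.0042,"dy": 0.0317,"dz": 0,"wx": 0,"wy": 0,"wz": 0,"claw": 0.8},
    {"dx": -0.0042,"dy": 0.0317,"dz": 0,"wx": 0,"wy": 0,"wz": 0,"claw": 0.8},
    {"dx": -0.0042,"dy": 0.0317,"dz": 0,"wx": 0,"wy": 0,"wz": 0,"claw": 0.8},
    {"dx": -0.0042,"dy": 0.0317,"dz": 0,"wx": 0,"wy": 0,"wz": 0,"claw": 0.8},
    {"dx": -0.0042,"dy": 0.0317,"dz": 0,"wx": 0,"wy": 0,"wz": 0,"claw": 0.8},
  ],
)

```text
time: 49.9
tool_pos: [411.3, 117.9, 134.0]
tool_rot: [3.141, 0.001, 0.001]
wrist_force: [0.5, -0.4, -1.7]
grip_width: 51.6
```

Request:
apply_moves(
  motion=[
    {"dx": 0,"dy": 0.031,"dz": 0,"wx": 0,"wy": 0,"wz": 0,"claw": 0.8},
    {"dx": 0,"dy": 0.031,"dz": 0,"wx": 0,"wy": 0,"wz": 0,"claw": 0.8},
    {"dx": 0,"dy": 0.031,"dz": 0,"wx": 0,"wy": 0,"wz": 0,"claw": 0.8},
    {"dx": 0,"dy": 0.031,"dz": 0,"wx": 0,"wy": 0,"wz": 0,"claw": 0.8},
    {"dx": 0,"dy": 0.031,"dz": 0,"wx": 0,"wy": 0,"wz": 0,"claw": 0.8},
    {"dx": 0,"dy": 0.031,"dz": 0,"wx": 0,"wy": 0,"wz": 0,"claw": 0.8},
    {"dx": 0,"dy": 0.031,"dz": 0,"wx": 0,"wy": 0,"wz": 0,"claw": 0.8},
    {"dx": 0,"dy": 0.031,"dz": 0,"wx": 0,"wy": 0,"wz": 0,"claw": 0.8},
    {"dx": 0.02,"dy": 0.012,"dz": 0,"wx": 0,"wy": 0,"wz": 0,"claw": 0.8},
    {"dx": 0.03,"dy": 0.017,"dz": 0,"wx": 0,"wy": 0,"wz": 0,"claw": 0.8},
    {"dx": 0.03,"dy": 0.017,"dz": 0,"wx": 0,"wy": 0,"wz": 0,"claw": 0.8},
    {"dx": 0.03,"dy": 0.017,"dz": 0,"wx": 0,"wy": 0,"wz": 0,"claw": 0.8},
  ],
)

```text
time: 51.1
tool_pos: [522.7, -192.6, 134.1]
tool_rot: [3.141, -0.0, 0.0]
wrist_force: [0.3, 0.6, -1.0]
grip_width: 52.2
```

Request:
apply_moves(
  motion=[
    {"dx": 0.03,"dy": 0.017,"dz": 0,"wx": 0,"wy": 0,"wz": 0,"claw": 0.8},
    {"dx": 0.03,"dy": 0.017,"dz": 0,"wx": 0,"wy": 0,"wz": 0,"claw": 0.8},
    {"dx": 0.01,"dy": 0.007,"dz": 0.02,"wx": 0,"wy": 0,"wz": 0,"claw": 0.8},
    {"dx": 0,"dy": 0,"dz": 0.04,"wx": 0,"wy": 0,"wz": 0,"claw": 0.8},
    {"dx": 0,"dy": 0,"dz": 0,"wx": 0,"wy": 0,"wz": 0,"claw": 0.8},
    {"dx": 0,"dy": 0,"dz": 0,"wx": 0,"wy": 0,"wz": 0,"claw": 0.8},
  ],
)

```text
time: 51.7
tool_pos: [591.0, -232.3, 73.5]
tool_rot: [-3.141, -0.001, 0.003]
wrist_force: [0.2, 0.6, -0.1]
grip_width: 52.2
```

```bash
python3 - <<'E'
from h import *
from st import go
im,d=snap('side','s22'); crop(im,200,100,370,250,4.5,'s22c')
go(593.9,-234.4,25.5,0)
E
```

```text
t 51.75 tcp [ 592.1 -232.6   75. ] psi 0.03 tilt [ 0.0009 -0.0001] w 52.2 F [ 0.1 -0.  -0.1]
tool d(m) [0.0017 0.0018 0.0495]
wz(before? after move) 0.0006
```

View pics/s22c.png

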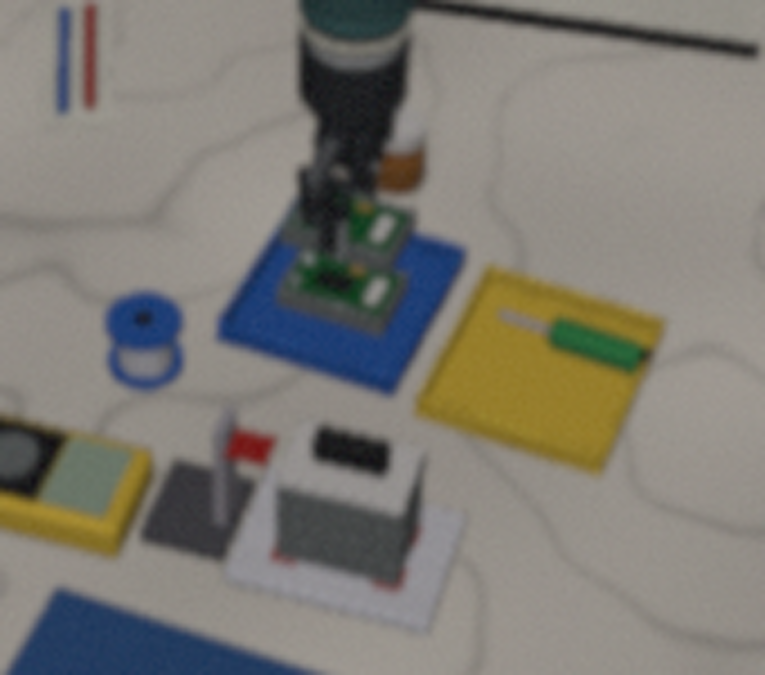

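Request:
apply_moves(
  motion=[
    {"dx": 0.0012,"dy": 0.0012,"dz": 0.025,"wx": 0,"wy": 0,"wz": 0,"claw": 0.8},
    {"dx": 0,"dy": 0,"dz": 0.015,"wx": 0,"wy": 0,"wz": 0,"claw": 0.8},
    {"dx": 0,"dy": 0,"dz": 0.006,"wx": 0,"wy": 0,"wz": 0,"claw": 0.8},
    {"dx": 0,"dy": 0,"dz": 0.001,"wx": 0,"wy": 0,"wz": 0,"claw": 0.8},
    {"dx": 0,"dy": 0,"dz": 0,"wx": 0,"wy": 0,"wz": 0,"claw": 0.8},
    {"dx": 0,"dy": 0,"dz": 0,"wx": 0,"wy": 0,"wz": 0,"claw": 0.8},
  ],
)

```text
time: 52.35
tool_pos: [593.6, -234.2, 27.7]
tool_rot: [3.141, 0.0, 0.002]
wrist_force: [-0.7, 0.4, -0.9]
grip_width: 51.9
```

Request:
apply_moves(
  motion=[
    {"dx": 0,"dy": 0,"dz": 0.001,"wx": 0,"wy": 0,"wz": 0,"claw": 0.8},
    {"dx": 0,"dy": 0,"dz": 0,"wx": 0,"wy": 0,"wz": 0,"claw": 0.8},
    {"dx": 0,"dy": 0,"dz": 0,"wx": 0,"wy": 0,"wz": 0,"claw": 0.8},
  ],
)

```text
time: 52.65
tool_pos: [593.0, -234.1, 26.0]
tool_rot: [3.141, 0.0, 0.0]
wrist_force: [-0.3, 0.5, -1.2]
grip_width: 52.0
```

Request:
apply_moves(
  motion=[
    {"dx": 0,"dy": 0,"dz": 0.001,"wx": 0,"wy": 0,"wz": 0,"claw": 0.8},
    {"dx": 0,"dy": 0,"dz": 0,"wx": 0,"wy": 0,"wz": 0,"claw": 0.8},
    {"dx": 0,"dy": 0,"dz": 0,"wx": 0,"wy": 0,"wz": 0,"claw": 0.8},
  ],
)

```text
time: 52.95
tool_pos: [593.1, -234.1, 25.2]
tool_rot: [3.141, 0.0, 0.001]
wrist_force: [-1.5, 1.0, 4.1]
grip_width: 52.4
```

Request:
apply_moves(
  motion=[
    {"dx": 0,"dy": 0,"dz": 0,"wx": 0,"wy": 0,"wz": 0,"claw": 0.1},
    {"dx": 0,"dy": 0,"dz": 0,"wx": 0,"wy": 0,"wz": 0,"claw": 0.1},
    {"dx": 0,"dy": 0,"dz": 0,"wx": 0,"wy": 0,"wz": 0,"claw": 0.1},
    {"dx": 0,"dy": 0,"dz": -0.03,"wx": 0,"wy": 0,"wz": 0,"claw": 0},
    {"dx": 0,"dy": 0,"dz": -0.045,"wx": 0,"wy": 0,"wz": 0,"claw": 0},
    {"dx": 0,"dy": 0,"dz": -0.045,"wx": 0,"wy": 0,"wz": 0,"claw": 0},
    {"dx": -0.025,"dy": 0.02,"dz": -0.02,"wx": 0,"wy": 0,"wz": 0,"claw": 0},
    {"dx": -0.03,"dy": 0.03,"dz": 0,"wx": 0,"wy": 0,"wz": 0,"claw": 0},
    {"dx": -0.03,"dy": 0.03,"dz": 0,"wx": 0,"wy": 0,"wz": 0,"claw": 0},
    {"dx": -0.03,"dy": 0.03,"dz": 0,"wx": 0,"wy": 0,"wz": 0,"claw": 0},
    {"dx": -0.03,"dy": 0.03,"dz": 0,"wx": 0,"wy": 0,"wz": 0,"claw": 0},
    {"dx": -0.03,"dy": 0.03,"dz": 0,"wx": 0,"wy": 0,"wz": 0,"claw": 0},
  ],
)

```text
time: 54.15
tool_pos: [416.6, -405.1, 164.8]
tool_rot: [3.141, 0.001, 0.0]
wrist_force: [0.5, -0.1, 0.2]
grip_width: 85.4
```

Request:
apply_moves(
  motion=[
    {"dx": -0.02,"dy": 0.035,"dz": 0,"wx": 0,"wy": 0,"wz": 0,"claw": 0},
    {"dx": -0.02,"dy": 0.035,"dz": 0,"wx": 0,"wy": 0,"wz": 0,"claw": 0},
    {"dx": -0.02,"dy": 0.035,"dz": 0,"wx": 0,"wy": 0,"wz": 0,"claw": 0},
    {"dx": 0,"dy": 0.035,"dz": 0,"wx": 0,"wy": 0,"wz": 0,"claw": 0},
    {"dx": 0,"dy": 0,"dz": 0,"wx": 0,"wy": 0,"wz": 0,"claw": 0},
    {"dx": 0,"dy": 0,"dz": 0,"wx": 0,"wy": 0,"wz": 0,"claw": 0},
  ],
)

```text
time: 54.75
tool_pos: [357.7, -544.1, 164.1]
tool_rot: [-3.141, 0.001, 0.0]
wrist_force: [0.3, 0.1, -0.6]
grip_width: 85.3
```

```bash
python3 - <<'E'
from h import *
from st import go
import cars
im,d=snap('top','t23'); crop(im,230,110,430,300,4,'t23c'); W=cloud('top',d)
cars.cars('pics/t23.png',z=39); cars.cars('pics/t23.png',z=24)
im,d=snap('side','s23'); crop(im,200,100,370,250,4.5,'s23c')
go()
E
```

```text
t 54.85 tcp [ 358.8 -542.6  164.4] psi 0.11 tilt [0.0001 0.0013] w 85.6 F [ 0.4 -0.5  0. ]
```

View pics/t23c.png

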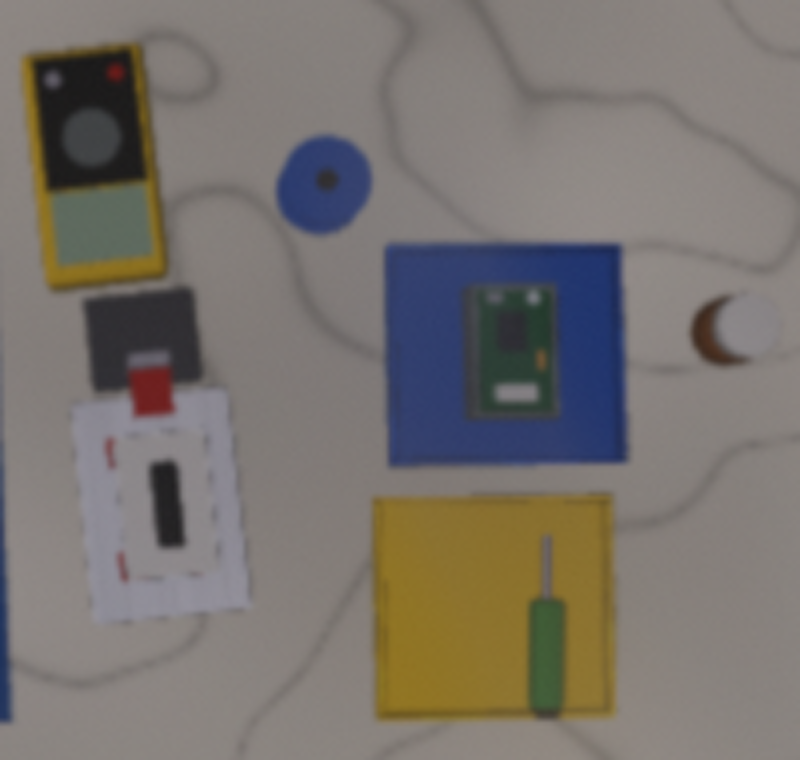

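View pics/s23c.png

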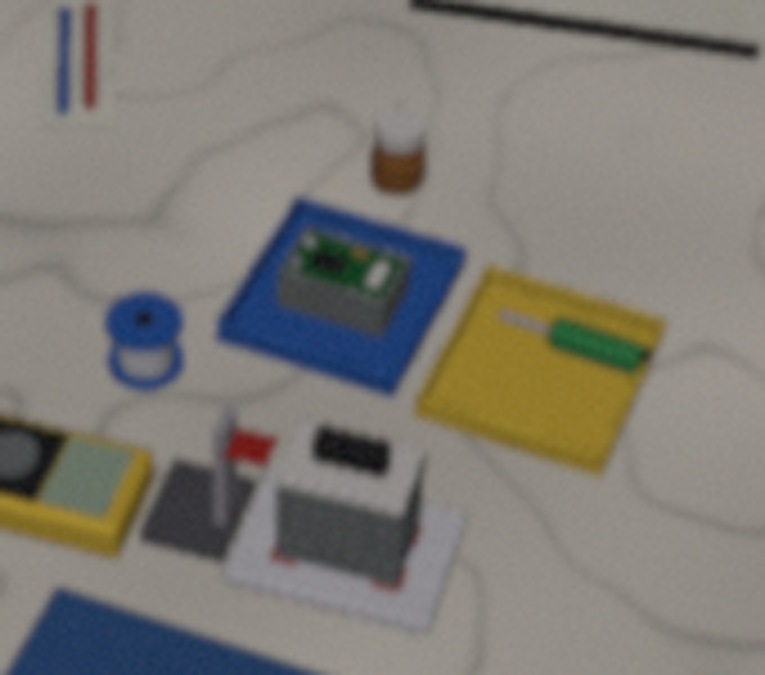

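```bash
python3 - <<'E'
from h import *
im,d=load('top');W=cloud('top',d)
hsv=cv2.cvtColor(im,cv2.COLOR_BGR2HSV);H,S=hsv[...,0],hsv[...,1]
m=(H>45)&(H<85)&(S>90); m[:, :330]=0; m[:240]=0
ys,xs=np.where(m); print(xs.min(),xs.max(),ys.min(),ys.max())
for y in range(ys.min(),ys.max()+3,3):
    q=W[y:y+3,xs.min()+1:xs.max()]; print(y,np.round(np.nanmedian(q.reshape(-1,3),0),1))
up=cv2.resize(im[235:300,320:390],None,fx=8,fy=8,interpolation=cv2.INTER_CUBIC); cv2.imwrite('pics/t23d.png',up)
i=up.astype(int); g=((i[...,1]-i[...,2]>15)&(i[...,1]-i[...,0]>8)); n,l,s,c=cv2.connectedComponentsWithStats(g.astype(np.uint8)); k=1+np.argmax(s[1:,4]); yy,xx=np.where(l==k)
P=p2w('top',np.c_[320+(xx+.5)/8-.5,235+(yy+.5)/8-.5],24.); print(cv2.minAreaRect(P.astype(np.float32)))
E
```

```text
363 369 261 286
261 [ 431.6 -254.8   23.8]
264 [ 424.2 -255.    23.3]
267 [ 416.7 -254.9   23.8]
270 [ 409.2 -254.8   24.3]
273 [ 401.8 -254.8   24. ]
276 [ 394.3 -254.1   23. ]
279 [ 386.7 -253.9   24.1]
282 [ 379.4 -254.1   24.1]
285 [ 371.8 -254.5   23.8]
288 [ 364.  -256.    19.6]
((403.46771240234375, -254.9927215576172), (17.131996154785156, 65.27985382080078), 88.53412628173828)
```

View pics/t23d.png

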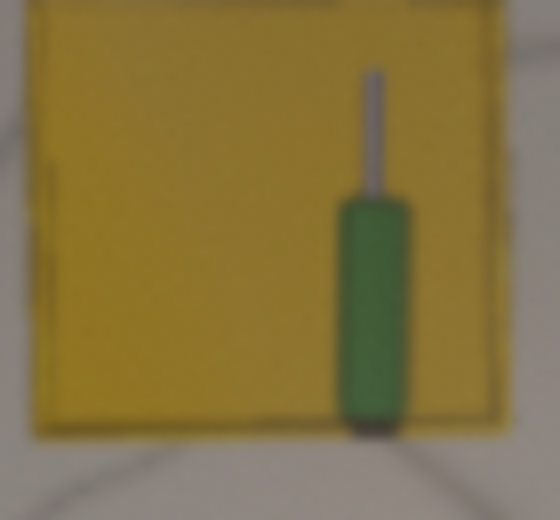

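```bash
python3 - <<'E'
from h import *
a=cv2.imread('pics/top0.png');b=cv2.imread('pics/t23.png')
for n,(u0,v0,u1,v1) in dict(meter=(230,115,280,185),spool=(295,140,330,172),jar=(400,180,430,205),gaugefoot=(250,180,282,212)).items():
    print(n,np.abs(a[v0:v1,u0:u1].astype(int)-b[v0:v1,u0:u1]).max(2).mean().round(1))
im=b; i=cv2.resize(im[200:272,240:300],None,fx=8,fy=8,interpolation=cv2.INTER_CUBIC)
g=(i.max(2)<75); n,l,s,c=cv2.connectedComponentsWithStats(g.astype(np.uint8))
for k in range(1,n):
    if s[k,4]>2000:
        y,x=np.where(l==k);P=p2w('top',np.c_[240+(x+.5)/8-.5,200+(y+.5)/8-.5],113.);print(cv2.minAreaRect(P.astype(np.float32)))
E
```

```text
meter 1.0
spool 1.0
jar 1.0
gaugefoot 1.3
((574.8833618164062, 14.98353099822998), (17.985353469848633, 21.050682067871094), 3.058692216873169)
((576.4519653320312, -28.3338565826416), (18.45547866821289, 12.716357231140137), 89.46990966796875)
((499.8943176269531, -17.0308837890625), (48.289249420166016, 15.180098533630371), 5.620546340942383)
```

```bash
python3 -c "
from cell import manip
print(manip.job_done(), manip.observe()['time'])"
```

```text
the job is handed in; nothing more can be done
the job is handed in; nothing more can be done
```

The job is done and handed in. The screwdriver is in the yellow tray, four carriers are piled on the base with the cover on top, and the two left-over carriers are stacked in the blue tray. The clock read about 55 s at the last check.

- **Pile:** All four carriers and the cover lie within about 1 mm of each other, at 5.6–5.9°, matching the base. The pile is level with the red tongue; the gauge there was the 4-carrier one.
- **Pile position:** The pile sits about 1 to 1.5 mm toward -y of the centre of the red marks in the top camera, and about 0.5 mm in the side camera. I left it as it was.
- **Screwdriver:** It was knocked a few centimetres inside its tray after I placed it. It now lies flat against the tray's near wall. Its top is at 24 mm along its whole length, so it rests on the tray floor; I did not move it again.
- **Bystanders:** The gauge, multimeter, spool and jar look unchanged between the first and last pictures.

Contact forces at placing stayed at or below about 11 N. I saw no slip of the grip. No check failed.

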